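Close a solder pallet over a circuit board

ROBOT

A 6-joint arm with a two-finger parallel gripper is mounted at the origin on a cart in front of the work surface, level with it; the furniture and walls round the work are solid. World frame = base frame: x ahead of the robot, y to its left, z up, the work surface at z = 0. Lengths are in m, angles in degrees, forces in N, time in s.
With the tool pointing down it reaches from about 0.3 to 0.75 m from the base axis. Payload 8.5 kg.
Tool frame: the origin (TCP) lies midway between the tips of the shut fingers; the grasp point (between the pads) lies 19 mm behind it; z points along the fingers, y is the line along which they close (so a half turn about z gives the same grasp; the last joint's range is limited). The gripper opens to 85 mm and grips with 20 to 120 N. Pads are 22 mm wide; open, the fingers measure 114 mm over their backs; the gripper's body (76 mm by 85 mm) begins 54 mm behind the grasp point. The pads swing forward as they close: fully open they stand 13 mm farther back than shut.
Start: joints at [-78.627, 21.807, 74.336, -0, 83.858, -12.336], TCP at [0.221, -0.504, 0.199] pointing down, gripper open.
Joint ranges: [-178.18, 178.18], [-50.72, 133.34], [12.68, 142.11], [-81.47, 261.47], [9.98, 163.14], [-165.26, 165.26]. Speed limits (degrees/s): [136.94, 136.94, 180, 180, 180, 180].

INTERFACE

Orientations are given as a 3x3 rotation matrix whose columns are the frame's x, y, z axes.
In Python, from rig import env, get_image, close_job gives the robot as it stands.
- The arm moves only by the tool step_arm, never from a script. Its argument "targets" is a list of rows, each a list of 2 entries, a list of its own where there are three numbers: the shift along the tool's x, y, z as a fraction of full scale, then the turn, a rotation vector about the tool's x, y, z as a fraction of full scale. In form: [[[x, y, z], [wx, wy, wz]], ...]. A call has 1 to 10 rows; each row is the pose to reach, as a shift and turn from the pose commanded when the call began, along the tool's axes at that moment; what a row does not reach only later rows make up. Full scale, the value 1, is 0.3 m for a shift and 45 degrees for a turn. A row lasts 1/12 s, in which the tool goes at most 41.7 mm and 7.16 degrees, less where a joint would pass 70% of its speed; a pose out of reach is approached as far as the arm can. A call with a number of a shift or a turn outside -1 to 1 is refused whole. A call with a gripper value outside its range is refused whole. "jaw" is the finger opening in mm, from 0 to 85.4, set as the call begins (left out, the last holds). The fingers move at their own pace and stop on an object; "grip_force" is the grip in N (left out, the last holds). Time passes only in rows, so rows that repeat a pose let the fingers close. It gives the time, the measured TCP pose, the force, the opening and the grip force at its end, in the units of the state.
- env.observe(): the state, without advancing time (a new reading comes with each control period).
- get_image(name): name is "scene" or "top" or "wrist"; returns a dict with "img" (384x512x3 uint8, red, green, blue), "z_map" (384x512 float32, m along the optical axis (not along the pixel's ray), 0 where there is no reading), "intrinsics" (3x3 intrinsics, pixels), "rvec" (rotation vector, rad) and "tvec" (3), from world to camera coordinates, as OpenCV has them. Camera axes: x right, y down, z forward; pixel columns grow to the right and rows downward; lengths in m; the calibration is good to about 2 mm. The wrist camera is an equidistant fisheye: a pixel r from the principal point sees the ray r / f radians off the axis. A picture is of the moment at which its call begins.
- close_job(): hands the job in; it is judged then, once.
The state is a dict: "time_s": time; "q": joint angles; "qvel": joint speeds; "joint_efforts": joint torques, N m; "position": TCP position; "tool_rot": TCP orientation; "ft_force": force on the tool from outside, world axes, zero at the start; "wrist_torque": the same for the moment, N m; "grip_width": finger opening in m; "gripper_force": force on a finger pad.
Only numpy, scipy, OpenCV 4.12 (cv2) and the standard library are available. Lean on these libraries where they do the work, as an engineer would, in place of code of your own. Each camera call takes 0.05 s, during which the arm holds its last target. There are 200 camera calls.

TASK

Get the loose circuit board ready for soldering from below: set it down flat in the nest of the dark grey solder pallet, component side up. Then lower the blue hold-down cover level over it, so that both locating pins come up through its two holes together and it sits fully down on the pallet, and swing the clip with the red post over the cover's edge to lock it. Set board and cover down gently instead of dropping them, and do not disturb the solder spool, the flux bottle or the cutters.

Things in the scene. Friction and masses are not known exactly. Their poses are not given: they have to be found in the camera images.
- pallet: Dark grey solder pallet, held fast to the desk: plate 110 mm (x) by 144 mm (y) with 6 mm aluminium rails along its y ends, top face 18 mm above the desk. Origin on the desk under the midpoint of the two locating pins, which is also the middle of the nest; the plate runs from -66 to +44 mm in x, -72 to +72 mm in y. z up, +x roughly away from the robot.
- left_pin (a point): Tip of the upright steel locating pin at x = 0, y = +53 mm of the pallet, 42 mm above the desk. Both pins are 8 mm in diameter and rise 24 mm above the pallet's top face: the lower 16 mm straight, the nose tapered.
- right_pin (a point): Tip of the like pin at x = 0, y = -53 mm of the pallet, 42 mm above the desk.
- nest (a point): Middle of the nest floor, 13.8 mm above the desk; axes as the pallet's. The nest is a pocket 57 mm (x) by 81 mm (y) at its floor, 4.2 mm deep; the upper 2.5 mm of its walls slope out at 45 degrees as a lead-in. An opening 40 by 62 mm in the floor leaves a ledge all round, on which the board rests.
- board: Loose green circuit board, 52 (x) by 76 (y) by 2.4 mm, about 50 g. Origin in the middle of its underside, z towards the component side. Blue relay in its middle, 16 (x) by 24 (y) mm, 17 mm above the board; green terminal block and two capacitors 10 mm high at the y ends (from 17 mm out). It fits the nest with its long side along the pallet's y, either way round, its origin then at nest.
- board_grip (a point): Centre of the blue relay, 10 mm above the board's top face, 12.4 mm above its underside; lift the board here, gripping across x (16 mm). Beside the relay in x there are only parts under 2 mm high.
- cover: Loose hold-down cover: blue anodised plate 80 (x) by 132 (y) by 6 mm with a window 38 by 60 mm, about 200 g, balanced about its centre. Four pads 1.5 mm high under it hold the board's edges. Origin under its centre at the pads' underside, z up; plate from 1.5 to 7.5 mm. Fits either way round; fully home its origin is 16.5 mm above the desk, straight over the pallet's.
- cover_grip (a point): Centre of the black bridge handle's bar, 43.5 mm above the cover's origin. The bar runs along the cover's y over the window, 10 mm wide (x), 12 mm high, on posts at y = +38 and -38 mm; grip across x.
- cover_left_hole (a point): Centre of the cover's round through hole (10 mm) at x = 0, y = +53 mm of the cover, at the plate's underside.
- cover_right_hole (a point): Centre of the like hole at x = 0, y = -53 mm of the cover, at the plate's underside.
- clip (a joint): Steel swing clip, angle in rad about an upright pivot at x = -52 mm, y = 0 of the pallet. At 0 its arm points along the pallet's +y, clear of the cover; growing values turn it clockwise from above; at 1.57 it points along +x over the cover's edge (locked; stop at 1.62). Arm 11 mm wide, 29 mm long, 24.8 to 27.8 mm above the desk, just over a cover that is home. Stays where left (0.03 N m).
- clip_post (a point): On the axis of the clip's round red post, 21 mm from the pivot, 38.8 mm above the desk. The post is 9 mm in diameter and stands from 27.8 to 47.8 mm above the desk; pinch it or push it along its arc.
- spool: Bystander: blue solder spool, 51 mm in diameter, 36 mm high, standing behind the pallet. Origin under its centre.
- flux: Bystander: clear dropper bottle with a black top, 27 mm in diameter, 118 mm high, standing behind the pallet. Origin under its centre.
- cutters: Bystander: red-handled flush cutters, 37 by 128 by 10 mm, lying behind the pallet, to the right. Origin under its centre.

How it is judged (in metres and radians):
On the way, in this order (a step that is already met when the one before it is completed fails the run):
1. the board lies flat in the nest (horizontal distance between board and nest below 0.005 m and z of board in the frame of nest below 0.0015 m and angle between board's own z axis and vertical below 0.035 rad), for 0.2 s.
2. the cover is fully home on both pins, over the board in the nest (all of step 1 and ((horizontal distance between cover_left_hole and left_pin below 0.003 m and horizontal distance between cover_right_hole and right_pin below 0.003 m) or (horizontal distance between cover_left_hole and right_pin below 0.003 m and horizontal distance between cover_right_hole and left_pin below 0.003 m)) and z of cover in the frame of pallet below 0.0182 m and angle between cover's own z axis and vertical below 0.03 rad), for 0.2 s.
3. the clip is swung over the seated cover (all of step 2 and value of joint clip above 1.35 rad), for 0.2 s.
At the end, for the whole second after the job is handed in: Board in the nest, component side up, within 5 mm of its middle, within 1.5 mm of the floor, level within 2 degrees; cover home within 1.7 mm, each hole within 3 mm of a pin's axis (either way round), level within 1.7 degrees; clip at 1.35 rad or more; all at rest (all of step 3 and linear speed of each of cover, board below 0.02 m/s); the robot touches nothing.
It fails at once if the cover leans more than 10 degrees while it is on or just over the pins ((horizontal distance between cover and pallet below 0.02 m and z of cover in the frame of pallet below 0.045 m) and angle between cover's own z axis and vertical above 0.175 rad).
It fails at once if the cover is dropped onto the pallet (faster than 0.35 m/s on the pins) ((horizontal distance between cover and pallet below 0.02 m and z of cover in the frame of pallet below 0.045 m) and linear speed of cover above 0.35 m/s).
It fails at once if the board is dropped into the nest (faster than 0.45 m/s just over it) (horizontal distance between board and nest below 0.02 m and z of board in the frame of nest below 0.03 m and linear speed of board above 0.45 m/s).
It fails at once if the solder spool, flux bottle or cutters are moved more than 20 mm, or the bottle is tipped (distance of any of spool, flux, cutters from where it was at the start of the episode above 0.02 m or angle between flux's own z axis and vertical above 0.3 rad).
It also fails if it takes over 72 s, if anything falls off the work surface, if the arm or the gripper's body presses on something with over 40 N, if the wrist force passes 120 N, or if a joint passes its speed limit or range.

## Working session

There is one attempt and no reset: what is moved stays moved. The work goes in short steps, Python scripts to look and compute and a tool call to move; the robot and the scene stay as the last step left them, time stands still between calls to the robot, and variables do not carry over. Pictures are saved under pics/ and viewed, at most 14 in all, crops included, and the job is handed in when it is done.

Besides the shell and the picture viewer there is one more tool, called after "Emit:" in YAML: its name, and indented under it one key for each argument. step_arm: Moves the arm, as the interface text tells. Its arguments: {"type":"object","properties":{"targets":{"type":"array","items":{"type":"array"}},"jaw":{"type":"number"},"grip_force":{"type":"number"}},"required":["targets"]}

```bash
mkdir -p pics; cat > h.py <<'E'
import numpy as np, cv2, pickle
from rig import env, get_image, close_job
def snap(n):
    d=get_image(n); pickle.dump(d,open(f'{n}.pkl','wb')); return d
def cloud(d):
    K=np.array(d["intrinsics"]);z=d["z_map"];v,u=np.mgrid[:z.shape[0],:z.shape[1]]
    P=np.stack([(u-K[0,2])/K[0,0]*z,(v-K[1,2])/K[1,1]*z,z],-1)
    R=cv2.Rodrigues(np.array(d["rvec"],float))[0];t=np.array(d["tvec"],float).ravel()
    W=(P-t)@R; W[z==0]=np.nan; return W
def onplane(d,u,v,h):
    K=np.array(d["intrinsics"]);R=cv2.Rodrigues(np.array(d["rvec"],float))[0];t=np.array(d["tvec"],float).ravel()
    r=R.T@np.array([(u-K[0,2])/K[0,0],(v-K[1,2])/K[1,1],1]);c=-R.T@t
    return c+r*(h-c[2])/r[2]
E
python3 - <<'E'
from h import *
s=env.observe();print({k:np.round(v,3).tolist() for k,v in s.items()})
a=snap('scene');b=snap('top')
for n,d in(('scene',a),('top',b)):
    cv2.imwrite(f'pics/{n}0.png',cv2.cvtColor(d['img'],cv2.COLOR_RGB2BGR))
    R=cv2.Rodrigues(np.array(d["rvec"],float))[0];print(n,-R.T@np.array(d['tvec']).ravel(),d['intrinsics'],R[2])
E
```

```text
{'time_s': 0.0, 'q': [-78.627, 21.841, 74.385, -0.0, 83.856, -12.334], 'qvel': [-0.019, 0.008, -0.06, -0.073, 0.068, 0.068], 'joint_efforts': [-0.0, -44.846, -23.128, -0.0, 0.005, -0.0], 'position': [0.221, -0.503, 0.198], 'tool_rot': [[0.916, 0.402, -0.0], [0.402, -0.916, 0.001], [0.0, -0.001, -1.0]], 'ft_force': [-0.572, -0.063, 0.885], 'wrist_torque': [0.002, 0.028, -0.02], 'gripper_force': 0.0, 'grip_width': 0.085}
scene [-0.26310301  0.81882895  0.68242389] [[417.98702386   0.         250.19705873]
 [  0.         417.98702386 187.37568727]
 [  0.           0.           1.        ]] [ 0.64194788 -0.61099    -0.46324307]
top [0.47467497 0.02133783 1.15306572] [[412.6974865    0.         258.31033761]
 [  0.         412.6974865  189.06008881]
 [  0.           0.           1.        ]] [ 0.1157504   0.0171178  -0.99313082]
```

View pics/top0.png

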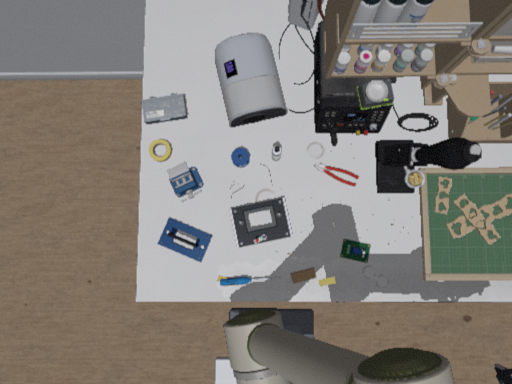

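View pics/scene0.png

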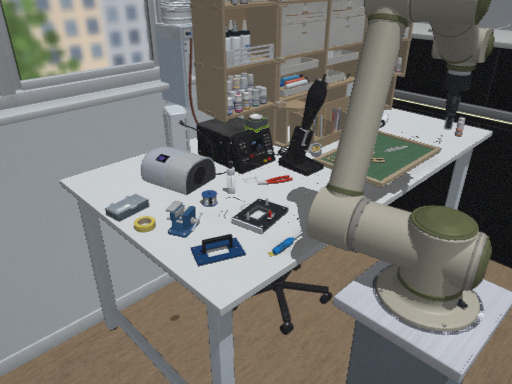

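The top view shows the pallet at about (261,221), the cover at (185,240), with its handle along its long side, and the board at (355,250). The spool is at (241,157), the flux bottle at (277,152) and the cutters at (340,175).

```bash
python3 - <<'E'
from h import *
d=pickle.load(open('top.pkl','rb'));W=cloud(d);im=d['img'];hsv=cv2.cvtColor(im,cv2.COLOR_RGB2HSV)
print('desk z', np.nanmedian(W[255:275,170:215,2]))
def seg(name,box,mask,h):
    u0,v0,u1,v1=box;m=np.zeros(mask.shape,np.uint8);m[v0:v1,u0:u1]=mask[v0:v1,u0:u1]
    m=cv2.morphologyEx(m,cv2.MORPH_CLOSE,np.ones((3,3),np.uint8))
    c=max(cv2.findContours(m,cv2.RETR_EXTERNAL,cv2.CHAIN_APPROX_NONE)[0],key=cv2.contourArea)
    p=np.array([onplane(d,*q[0],h)[:2] for q in c]).astype(np.float32)
    print(name,'n',len(c),cv2.minAreaRect(p*1000))
    r=m>0;print('  z pct',np.nanpercentile(W[r][:,2],[5,50,95]).round(4));return m
H,S,V=hsv[...,0],hsv[...,1],hsv[...,2]
blue=((H>95)&(H<130)&(S>90)).astype(np.uint8)
dark=((V<110)).astype(np.uint8)
seg('cover',(150,210,220,265),((blue>0)|(V<120)).astype(np.uint8),.0075)
seg('pallet',(225,190,297,252),((W[...,2]>.010)&(V<140)).astype(np.uint8),.018)
seg('pallet_z',(225,190,297,252),(np.nan_to_num(W[...,2])>.010).astype(np.uint8),.018)
green=((H>40)&(H<90)&(S>70)).astype(np.uint8)
seg('board',(338,235,374,266),((green>0)|(blue>0)).astype(np.uint8),.0024)
seg('relay',(338,235,374,266),blue,.0194)
def up(b,k): 
    u0,v0,u1,v1=b;return cv2.resize(im[v0:v1,u0:u1],None,fx=k,fy=k,interpolation=cv2.INTER_CUBIC)
A=up((150,190,300,265),5)
cv2.imwrite('pics/crop1.png',cv2.cvtColor(A,cv2.COLOR_RGB2BGR))
E
```

```text
desk z -4.73193824200889e-06
cover n 134 ((470.6423645019531, 245.06361389160156), (128.54393005371094, 79.70830535888672), 67.14029693603516)
  z pct [0.0007 0.0073 0.0482]
pallet n 175 ((515.6807250976562, 34.972877502441406), (108.02816772460938, 143.73170471191406), 11.600534439086914)
  z pct [0.0121 0.0175 0.0221]
pallet_z n 187 ((514.7531127929688, 34.798789978027344), (109.91958618164062, 155.58741760253906), 11.676283836364746)
  z pct [0.0123 0.0176 0.0225]
board n 77 ((438.2566833496094, -223.79843139648438), (72.093994140625, 48.08298873901367), 77.4312973022461)
  z pct [-0.0008  0.0035  0.0198]
relay n 29 ((438.01361083984375, -223.08192443847656), (27.341636657714844, 18.144229888916016), 80.44355773925781)
  z pct [0.0013 0.0188 0.0231]
```

View pics/crop1.png

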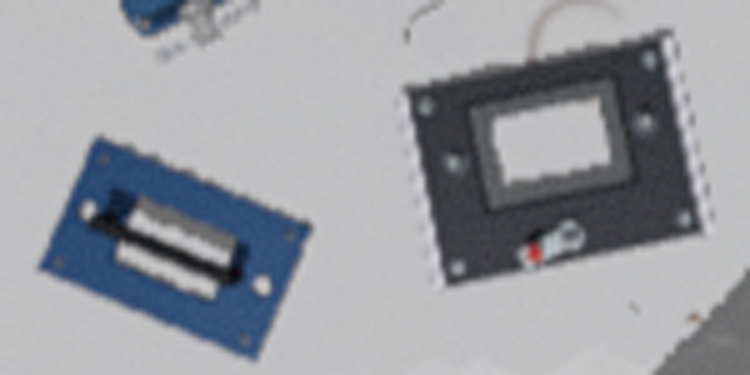

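The crop confirms three things. The pallet is yawed about +11.6°, with the clip's red post near (530,250) on the left of its pivot. The cover is yawed about −23°, with holes at (88,210) and (262,285). Fitted sizes match the given dimensions. I'm moving over the board to measure it with the wrist camera.

```bash
cat >> h.py <<'E'
from scipy.spatial.transform import Rotation as Ro
def go(x,y,z,yaw):
    "fractions for the tool pointing down, tool y axis at yaw (deg) in world"
    s=env.observe();p=np.array(s['position']);R=np.array(s['tool_rot'])
    a=np.radians(yaw);Y=np.array([np.cos(a),np.sin(a),0]);Z=np.array([0,0,-1.]);T=np.stack([np.cross(Y,Z),Y,Z],1)
    d=R.T@(np.array([x,y,z])-p)/.3;r=np.degrees(Ro.from_matrix(R.T@T).as_rotvec())/45
    print('shift',d.round(4),'turn',r.round(4),'rows',round(max(np.linalg.norm(d)*.3/.0417,np.linalg.norm(r)*45/7.16),1),'t',s['time_s'])
E
python3 - <<'E'
from h import *
go(.438,-.224,.20,-12.6)
E
```

```text
shift [ 1.0363 -0.5617 -0.0051] turn [-1.3000e-03 -1.1000e-03 -1.1931e+00] rows 8.5 t 0.1
```

Emit:
step_arm:
  targets:
    - [[0.99, -0.56, 0], [0, 0, -1]]
    - [[0.99, -0.56, 0], [0, 0, -1]]
    - [[0.99, -0.56, 0], [0, 0, -1]]
    - [[0.99, -0.56, 0], [0, 0, -1]]
    - [[0.99, -0.56, 0], [0, 0, -1]]
    - [[0.99, -0.56, 0], [0, 0, -1]]
    - [[0.99, -0.56, 0], [0, 0, -1]]
    - [[0.99, -0.56, 0], [0, 0, -1]]
    - [[0.99, -0.56, 0], [0, 0, -1]]
    - [[0.99, -0.56, 0], [0, 0, -1]]
  jaw: 85

```text
time_s: 0.93
position: [0.4265, -0.2282, 0.1985]
tool_rot: [[0.359, 0.933, -0.0], [0.933, -0.359, 0.0], [0.0, -0.0, -1.0]]
ft_force: [-0.1, -0.3, -0.3]
grip_width: 0.0847
gripper_force: 0.0
```

```bash
python3 - <<'E'
from h import *
go(.438,-.224,.20,-12.6)
d=snap('wrist');cv2.imwrite('pics/w1.png',cv2.cvtColor(d['img'],cv2.COLOR_RGB2BGR))
R=cv2.Rodrigues(np.array(d["rvec"],float))[0];print(-R.T@np.array(d['tvec']).ravel(),d['intrinsics'],R[2],env.observe()['position'])
E
```

```text
shift [ 0.027   0.0308 -0.0048] turn [-0.0005 -0.0005 -0.1878] rows 1.2 t 0.9333
[ 0.45115483 -0.1659664   0.373108  ] [[297.31863964   0.         254.78544385]
 [  0.         297.31863964 191.08440579]
 [  0.           0.           1.        ]] [-0.09599693 -0.24681497 -0.9642961 ] [ 0.42570052 -0.22979047  0.19852996]
```

View pics/w1.png

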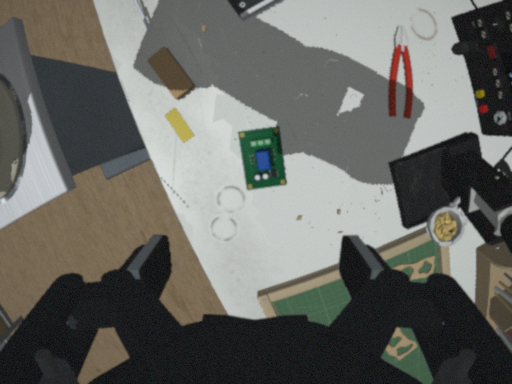

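The wrist view shows the board at (262,158), component side up, with the relay in its middle. The wrist camera resolves about 1.2 mm per pixel. Next I fit the board's outline through the fisheye model.

```bash
cat >> h.py <<'E'
def wpts(d,uv,h):
    "wrist fisheye pixels -> world points on plane z=h"
    K=np.array(d["intrinsics"]);R=cv2.Rodrigues(np.array(d["rvec"],float))[0];c=-R.T@np.array(d["tvec"],float).ravel()
    n=cv2.fisheye.undistortPoints(np.array(uv,np.float64).reshape(-1,1,2),K,np.zeros(4)).reshape(-1,2)
    r=np.c_[n,np.ones(len(n))]@R;return c+r*((h-c[2])/r[:,2])[:,None]
def rect(d,m,h,name):
    m=cv2.morphologyEx(m.astype(np.uint8),cv2.MORPH_CLOSE,np.ones((5,5),np.uint8))
    m=cv2.morphologyEx(m,cv2.MORPH_OPEN,np.ones((5,5),np.uint8))
    c=max(cv2.findContours(m,cv2.RETR_EXTERNAL,cv2.CHAIN_APPROX_NONE)[0],key=cv2.contourArea)
    P=wpts(d,c[:,0],h);r=cv2.minAreaRect((P[:,:2]*1000).astype(np.float32));print(name,np.round(r[0],1),np.round(r[1],1),round(r[2],1));return r
def box(m,u0,v0,u1,v1):
    o=np.zeros_like(m);o[v0:v1,u0:u1]=m[v0:v1,u0:u1];return o
E
python3 - <<'E'
from h import *
d=snap('wrist');h=cv2.cvtColor(d['img'],cv2.COLOR_RGB2HSV);H,S,V=cv2.split(h)
m=box((S>70)&(H>35)&(H<130),215,105,310,210)
rect(d,m,.0024,'board')
rect(d,box((S>110)&(H>100)&(H<130),215,105,310,210),.0194,'relay')
go(.438,-.224,.12,-12.6)
E
```

```text
board [ 438.7 -223.8] [73.4 49.7] 76.7
relay [ 439.1 -223.3] [24.5 16.8] 69.4
shift [0.0365 0.0318 0.2617] turn [-0.0007  0.0003 -0.1927] rows 1.9 t 1.0333
```

The wrist and top measurements agree within 0.7 mm, so I'm descending to the board.

Emit:
step_arm:
  targets:
    - [[0.038, 0.0335, 0.1], [0, 0, -0.155]]
    - [[0.038, 0.0335, 0.2], [0, 0, -0.185]]
    - [[0.038, 0.0335, 0.3], [0, 0, -0.185]]
    - [[0.038, 0.0335, 0.4], [0, 0, -0.185]]
    - [[0.038, 0.0335, 0.46], [0, 0, -0.185]]
    - [[0.038, 0.0335, 0.5], [0, 0, -0.185]]
    - [[0.038, 0.0335, 0.54], [0, 0, -0.185]]
    - [[0.038, 0.0335, 0.57], [0, 0, -0.185]]
    - [[0.038, 0.0335, 0.57], [0, 0, -0.185]]
  jaw: 85

```text
time_s: 1.78
position: [0.4377, -0.2241, 0.0262]
tool_rot: [[0.227, 0.974, -0.002], [0.974, -0.227, 0.002], [0.001, -0.003, -1.0]]
ft_force: [-0.2, 1.1, 0.5]
grip_width: 0.0853
gripper_force: 0.0
```

```bash
python3 - <<'E'
from h import *
go(.4387,-.2238,.006,-13)
E
```

```text
shift [0.0017 0.0031 0.0674] turn [-0.0034 -0.0016 -0.002 ] rows 0.5 t 1.7833
```

Emit:
step_arm:
  targets:
    - [[0.0017, 0.003, 0.035], [-0.003, -0.0015, 0]]
    - [[0.0017, 0.003, 0.067], [-0.003, -0.0015, 0]]
    - [[0.0017, 0.003, 0.067], [-0.003, -0.0015, 0]]
    - [[0.0017, 0.003, 0.067], [-0.003, -0.0015, 0]]
  jaw: 30

```text
time_s: 2.12
position: [0.4399, -0.2237, 0.008]
tool_rot: [[0.225, 0.974, 0.002], [0.974, -0.225, -0.002], [-0.001, 0.002, -1.0]]
ft_force: [0.4, -1.0, -0.0]
grip_width: 0.0384
gripper_force: 0.0
```

Emit:
step_arm:
  targets:
    - [[0, 0, 0], [0, 0, 0]]
    - [[0, 0, 0], [0, 0, 0]]
    - [[0, 0, 0], [0, 0, 0]]
    - [[0, 0, 0], [0, 0, 0]]
    - [[0, 0, 0], [0, 0, 0]]
    - [[0, 0, 0], [0, 0, 0]]
  jaw: 8
  grip_force: 35

```text
time_s: 2.62
position: [0.4401, -0.2231, 0.0077]
tool_rot: [[0.224, 0.975, 0.002], [0.975, -0.224, -0.002], [-0.001, 0.003, -1.0]]
ft_force: [-0.8, 0.1, -0.1]
grip_width: 0.008
gripper_force: 0.0
```

```bash
python3 - <<'E'
from h import *
d=snap('wrist');im=d['img'][120:384,60:460];cv2.imwrite('pics/w2.png',cv2.cvtColor(cv2.resize(im,None,fx=1.9,fy=1.9),cv2.COLOR_RGB2BGR))
print({k:np.round(v,3).tolist() for k,v in env.observe().items()})
t=snap('top')
E
```

```text
{'time_s': 2.667, 'q': [-40.659, 29.809, 98.514, 0.003, 51.519, -27.7], 'qvel': [-0.008, 0.07, 0.035, 0.057, 0.002, -0.023], 'joint_efforts': [-0.007, -43.565, -14.504, -0.0, -0.006, -0.0], 'position': [0.44, -0.223, 0.008], 'tool_rot': [[0.224, 0.975, 0.002], [0.975, -0.224, -0.002], [-0.001, 0.002, -1.0]], 'ft_force': [0.513, -0.592, -0.399], 'wrist_torque': [0.023, 0.03, 0.015], 'gripper_force': 0.0, 'grip_width': 0.008}
```

View pics/w2.png

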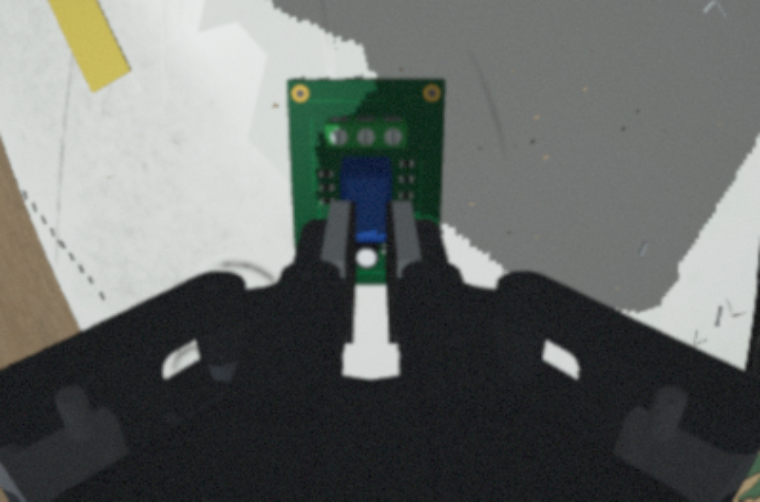

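The crop shows the fingers at about (340–400, 200–275), overlapping the near half of the relay without gripping it. I'll use the depth map to find where the tips really are.

```bash
cat >> h.py <<'E'
def wproj(d,P):
    R=cv2.Rodrigues(np.array(d["rvec"],float))[0];t=np.array(d["tvec"],float).ravel()
    return cv2.fisheye.projectPoints(np.array(P,float).reshape(-1,1,3),cv2.Rodrigues(R)[0],t.reshape(3,1),np.array(d["intrinsics"]),np.zeros(4))[0].reshape(-1,2)
def wcloud(d):
    z=d['z_map'];v,u=np.mgrid[:384,:512];K=np.array(d["intrinsics"])
    n=cv2.fisheye.undistortPoints(np.stack([u,v],-1).reshape(-1,1,2).astype(float),K,np.zeros(4)).reshape(384,512,2)
    P=np.dstack([n*z[...,None],z]);R=cv2.Rodrigues(np.array(d["rvec"],float))[0];t=np.array(d["tvec"],float).ravel()
    W=(P-t)@R;W[z==0]=np.nan;return W
E
python3 - <<'E'
from h import *
d=pickle.load(open('wrist.pkl','rb'));h=cv2.cvtColor(d['img'],cv2.COLOR_RGB2HSV);H,S,V=cv2.split(h)
s=env.observe();print('tcp',s['position'],(wproj(d,[s['position']])-[60,120])*1.9)
W=wcloud(d)
for y in (170,190,205,215,225,235,245,255,265,275):
  print(y,[np.round(W[int(y/1.9+120),int(x/1.9+60)]*1000).tolist() for x in (340,352,368,390,402)])
rect(d,box((S>110)&(H>100)&(H<130),215,180,290,250),.0194,'relay')
E
```

```text
tcp [ 0.44004664 -0.22303668  0.00766865] [[368.5789695  190.34358623]]
170 [[431.0, -215.0, 2.0], [437.0, -212.0, 15.0], [442.0, -213.0, 15.0], [449.0, -215.0, 14.0], [452.0, -220.0, 2.0]]
190 [[429.0, -223.0, 1.0], [436.0, -218.0, 19.0], [440.0, -219.0, 19.0], [447.0, -220.0, 19.0], [450.0, -228.0, 2.0]]
205 [[435.0, -210.0, 46.0], [438.0, -211.0, 46.0], [439.0, -223.0, 18.0], [448.0, -214.0, 46.0], [451.0, -214.0, 46.0]]
215 [[435.0, -211.0, 52.0], [438.0, -212.0, 53.0], [439.0, -227.0, 19.0], [448.0, -214.0, 53.0], [450.0, -214.0, 53.0]]
225 [[435.0, -211.0, 59.0], [438.0, -212.0, 58.0], [438.0, -230.0, 19.0], [447.0, -213.0, 59.0], [450.0, -214.0, 58.0]]
235 [[436.0, -211.0, 64.0], [439.0, -211.0, 65.0], [437.0, -233.0, 19.0], [447.0, -213.0, 64.0], [450.0, -214.0, 64.0]]
245 [[436.0, -211.0, 69.0], [439.0, -212.0, 69.0], [435.0, -241.0, 9.0], [447.0, -213.0, 69.0], [450.0, -214.0, 69.0]]
255 [[436.0, -211.0, 75.0], [438.0, -215.0, 69.0], [434.0, -244.0, 11.0], [447.0, -214.0, 73.0], [449.0, -214.0, 75.0]]
265 [[436.0, -212.0, 76.0], [438.0, -217.0, 69.0], [434.0, -248.0, 12.0], [447.0, -215.0, 76.0], [449.0, -215.0, 77.0]]
275 [[437.0, -210.0, 86.0], [437.0, -219.0, 70.0], [432.0, -257.0, 2.0], [446.0, -217.0, 77.0], [nan, nan, nan]]
relay [ 439.1 -222.1] [28.8 15.3] 77.0
```

Depth shows the pad tips ending at z ≈ 0.043 m although the TCP reads 0.008. The visible gap of 8–9 mm agrees with the width reading, so the tips are about 35 mm further back than stated. I'll open, go down 20 mm and check again.

Emit:
step_arm:
  targets:
    - [[0, 0, 0], [0, 0, 0]]
    - [[0, 0, 0], [0, 0, 0]]
    - [[0, 0, 0], [0, 0, 0]]
    - [[0, 0, 0], [0, 0, 0]]
    - [[0, 0, 0.02], [0, 0, 0]]
    - [[0, 0, 0.04], [0, 0, 0]]
    - [[0, 0, 0.055], [0, 0, 0]]
    - [[0, 0, 0.065], [0, 0, 0]]
    - [[0, 0, 0.065], [0, 0, 0]]
  jaw: 45

```text
time_s: 3.47
position: [0.4397, -0.2228, -0.0128]
tool_rot: [[0.224, 0.974, 0.001], [0.974, -0.224, -0.001], [-0.0, 0.001, -1.0]]
ft_force: [-0.3, 0.2, -0.1]
grip_width: 0.045
gripper_force: 0.0
```

```bash
cat >> h.py <<'E'
def tips(d):
    "lowest gripper points, from the wrist depth map, in tool coordinates from the TCP (mm)"
    s=env.observe();W=wcloud(d);T=(W-np.array(s['position']))@np.array(s['tool_rot'])*1000;V=d['img'].max(2)
    g=(np.abs(T[...,0])<16)&(np.abs(T[...,1])<70)&(T[...,2]<-8)&(T[...,2]>-90)&(W[...,2]>.022)
    for sgn in(-1,1):
        q=T[g&(T[...,1]*sgn>0)];
        if len(q): q=q[np.argsort(q[:,2])];print('side',sgn,'n',len(q),'lowest',q[-8:].mean(0).round(1),'inner y',np.percentile(q[:,1]*sgn,2).round(1))
    print('width',s['grip_width'],'tcp',np.round(s['position'],4),'ft',np.round(s['ft_force'],1))
E
python3 - <<'E'
from h import *
print('old');
d=snap('wrist');tips(d)
h=cv2.cvtColor(d['img'],cv2.COLOR_RGB2HSV);H,S,V=cv2.split(h)
rect(d,box((S>110)&(H>100)&(H<130),215,170,290,250),.0194,'relay')
cv2.imwrite('pics/w3.png',cv2.cvtColor(cv2.resize(d['img'][120:384,60:460],None,fx=1.9,fy=1.9),cv2.COLOR_RGB2BGR))
E
```

```text
old
side -1 n 3923 lowest [ -1.9 -22.2 -35. ] inner y 22.0
side 1 n 3946 lowest [ -2.3  22.8 -34.8] inner y 22.6
width 0.045229045033673934 tcp [ 0.4399 -0.2229 -0.0123] ft [-0.2  0.1 -0.7]
relay [ 440.3 -217. ] [19.9 15.4] 77.1
```

View pics/w3.png

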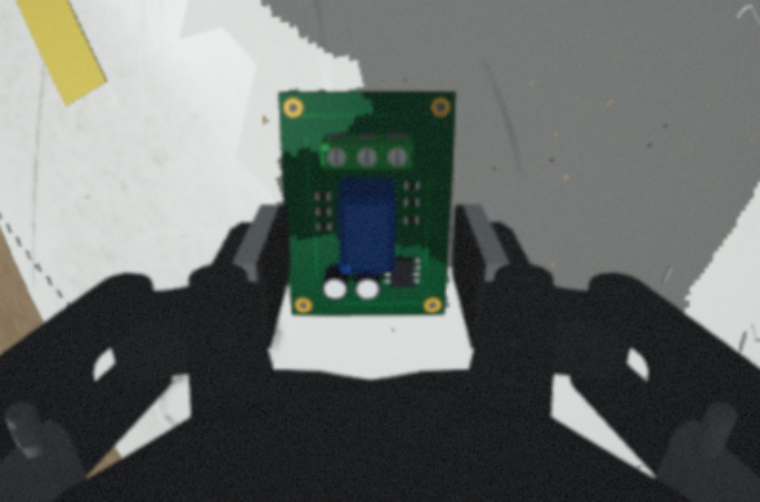

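The board is undisturbed, with the relay at about (368,225) between the open fingers. The contact-free reading of z = −0.0125 confirms the TCP reading is offset. I'll measure the tips again without the height cut-off.

```bash
python3 - <<'E'
from h import *
d=pickle.load(open('wrist.pkl','rb'));s=env.observe();W=wcloud(d);T=(W-np.array(s['position']))@np.array(s['tool_rot'])*1000
for x in (255,265,275,480,470,460):
    print(x,[(y,T[int(y/1.9+120),int(x/1.9+60)].round().tolist()) for y in range(200,256,6)])
E
```

```text
255 [(200, [1.0, -36.0, -10.0]), (206, [-0.0, -36.0, -12.0]), (212, [-2.0, -36.0, -13.0]), (218, [11.0, -29.0, -46.0]), (224, [11.0, -28.0, -50.0]), (230, [11.0, -27.0, -54.0]), (236, [11.0, -26.0, -57.0]), (242, [11.0, -26.0, -60.0]), (248, [10.0, -25.0, -62.0]), (254, [11.0, -25.0, -67.0])]
265 [(200, [1.0, -33.0, -11.0]), (206, [11.0, -27.0, -39.0]), (212, [11.0, -27.0, -43.0]), (218, [11.0, -26.0, -47.0]), (224, [11.0, -25.0, -50.0]), (230, [11.0, -25.0, -54.0]), (236, [12.0, -24.0, -59.0]), (242, [11.0, -23.0, -61.0]), (248, [11.0, -23.0, -64.0]), (254, [11.0, -23.0, -66.0])]
275 [(200, [1.0, -30.0, -11.0]), (206, [11.0, -25.0, -39.0]), (212, [11.0, -24.0, -43.0]), (218, [11.0, -24.0, -47.0]), (224, [11.0, -23.0, -49.0]), (230, [11.0, -23.0, -53.0]), (236, [10.0, -22.0, -55.0]), (242, [9.0, -22.0, -56.0]), (248, [7.0, -22.0, -55.0]), (254, [7.0, -22.0, -58.0])]
480 [(200, [1.0, 34.0, -11.0]), (206, [10.0, 29.0, -38.0]), (212, [nan, nan, nan]), (218, [11.0, 27.0, -47.0]), (224, [11.0, 27.0, -50.0]), (230, [11.0, 26.0, -54.0]), (236, [11.0, 25.0, -58.0]), (242, [12.0, 25.0, -62.0]), (248, [11.0, 24.0, -64.0]), (254, [11.0, 24.0, -66.0])]
470 [(200, [1.0, 32.0, -11.0]), (206, [11.0, 26.0, -38.0]), (212, [11.0, 26.0, -43.0]), (218, [11.0, 25.0, -47.0]), (224, [11.0, 24.0, -50.0]), (230, [12.0, 23.0, -56.0]), (236, [11.0, 23.0, -58.0]), (242, [11.0, 23.0, -60.0]), (248, [9.0, 23.0, -60.0]), (254, [8.0, 23.0, -60.0])]
460 [(200, [2.0, 28.0, -12.0]), (206, [11.0, 24.0, -39.0]), (212, [11.0, 23.0, -43.0]), (218, [10.0, 23.0, -44.0]), (224, [10.0, 23.0, -47.0]), (230, [8.0, 23.0, -47.0]), (236, [6.0, 23.0, -48.0]), (242, [5.0, 23.0, -49.0]), (248, [4.0, 23.0, -49.0]), (254, [2.0, 23.0, -48.0])]
```

The tips lie 37 mm behind the reported TCP at 45 mm opening and about 35 mm behind when nearly shut, and they are symmetric. I'll allow for that: reported z = −0.028 puts the tips at about 7 mm, beside the relay.

Emit:
step_arm:
  targets:
    - [[-0.004, -0.003, 0.02], [0, 0, 0]]
    - [[-0.004, -0.003, 0.04], [0, 0, 0]]
    - [[-0.004, -0.003, 0.052], [0, 0, 0]]
    - [[-0.004, -0.003, 0.052], [0, 0, 0]]
  jaw: 40

```text
time_s: 3.85
position: [0.4385, -0.2238, -0.0284]
tool_rot: [[0.224, 0.974, 0.001], [0.974, -0.224, -0.001], [-0.0, 0.001, -1.0]]
ft_force: [-0.5, 0.5, 0.4]
grip_width: 0.0399
gripper_force: 0.0
```

Emit:
step_arm:
  targets:
    - [[0, 0, 0], [0, 0, 0]]
    - [[0, 0, 0], [0, 0, 0]]
    - [[0, 0, 0], [0, 0, 0]]
    - [[0, 0, 0], [0, 0, 0]]
    - [[0, 0, 0], [0, 0, 0]]
    - [[0, 0, 0], [0, 0, 0]]
  jaw: 8
  grip_force: 35

```text
time_s: 4.35
position: [0.4391, -0.2242, -0.0273]
tool_rot: [[0.224, 0.975, 0.002], [0.975, -0.224, -0.002], [-0.001, 0.003, -1.0]]
ft_force: [0.7, 0.8, 1.8]
grip_width: 0.0152
gripper_force: 35.8
```

The relay is gripped (15.2 mm opening, 36 N). Lift and carry toward the pallet.

Emit:
step_arm:
  targets:
    - [[0, 0, -0.03], [0, 0, 0]]
    - [[0, 0, -0.1], [0, 0, 0]]
    - [[0, 0, -0.2], [0, 0, 0]]
    - [[0, 0, -0.3], [0, 0, 0]]
    - [[0, 0, -0.4], [0, 0, 0]]
    - [[0, 0, -0.5], [0, 0, 0]]
    - [[0, 0, -0.55], [0, 0, 0]]
    - [[0, 0, -0.55], [0, 0, 0]]

```text
time_s: 5.02
position: [0.4397, -0.2246, 0.1414]
tool_rot: [[0.224, 0.975, 0.007], [0.975, -0.224, -0.006], [-0.004, 0.008, -1.0]]
ft_force: [-0.1, -0.8, -0.7]
grip_width: 0.0151
gripper_force: 35.5
```

```bash
python3 - <<'E'
from h import *
go(.54,-.035,.137,11.6)
print(env.observe()['grip_width'],env.observe()['position'])
E
```

```text
shift [0.6911 0.184  0.0131] turn [ 0.0093  0.0078 -0.5458] rows 5.1 t 5.0167
0.015071536701748246 [ 0.43966778 -0.22463701  0.14137505]
```

Emit:
step_arm:
  targets:
    - [[0.12, 0.03, 0], [0, 0, -0.1]]
    - [[0.23, 0.06, 0], [0, 0, -0.2]]
    - [[0.34, 0.09, 0], [0, 0, -0.3]]
    - [[0.45, 0.12, 0], [0, 0, -0.4]]
    - [[0.56, 0.15, 0], [0, 0, -0.5]]
    - [[0.64, 0.17, 0], [0, 0, -0.545]]
    - [[0.69, 0.184, 0], [0.009, 0.008, -0.545]]
    - [[0.69, 0.184, 0], [0.009, 0.008, -0.545]]
    - [[0.69, 0.184, 0], [0.009, 0.008, -0.545]]

```text
time_s: 5.77
position: [0.5384, -0.0341, 0.1365]
tool_rot: [[-0.202, 0.979, -0.007], [0.979, 0.202, 0.005], [0.006, -0.006, -1.0]]
ft_force: [-0.1, -0.6, -0.1]
grip_width: 0.0149
gripper_force: 35.4
```

```bash
python3 - <<'E'
from h import *
s=env.observe();print(s['grip_width'],s['position'],np.round(s['tool_rot'],3).tolist())
d=snap('wrist')
cv2.imwrite('pics/w4.png',cv2.cvtColor(cv2.resize(d['img'][0:260],None,fx=1.56,fy=1.56),cv2.COLOR_RGB2BGR))
E
```

```text
0.014887919316458652 [ 0.53837991 -0.03405325  0.13654566] [[-0.202, 0.979, -0.007], [0.979, 0.202, 0.005], [0.006, -0.006, -1.0]]
```

View pics/w4.png

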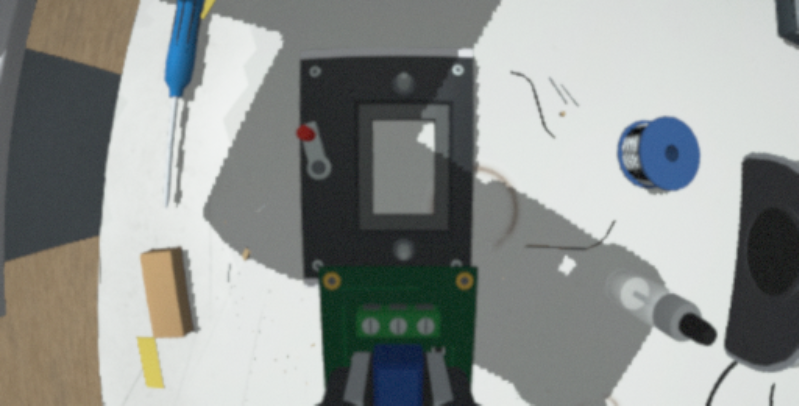

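The wrist view shows the board held level. The pins are at about (403,83) and (403,250), the nest opening spans (372–435, 120–214) and the clip post is at (305,132). Now I measure these in 3D.

```bash
python3 - <<'E'
from h import *
d=pickle.load(open('wrist.pkl','rb'));W=wcloud(d);k=1.56;im=d['img'].astype(int);s=env.observe()
def blob(u0,v0,u1,v1,lo,name):
    q=W[int(v0/k):int(v1/k),int(u0/k):int(u1/k)].reshape(-1,3);q=q[q[:,2]>lo];m=q[q[:,2]>np.percentile(q[:,2],60)]
    print(name,len(q),'zmax',q[:,2].max().round(4),'mean top',m.mean(0).round(4));return m.mean(0)
L=blob(385,60,425,105,.026,'L');R=blob(385,228,425,262,.026,'R')
print('dist',np.linalg.norm((L-R)[:2]),'mid',((L+R)/2).round(4),'yaw',np.degrees(np.arctan2(-(L-R)[0],(L-R)[1])))
blob(285,115,330,150,.040,'post')
# plate outline (left part, right part above v<255), opening
V=im.max(2)
m=np.zeros(V.shape,bool);m[int(40/k):int(262/k),int(290/k):int(490/k)]=1
pl=m&(W[...,2]>.014)&(W[...,2]<.022)
rect(d,m&(W[...,2]<.008)&box(np.ones_like(m),int(360/k),int(110/k),int(445/k),int(222/k)),.0138,'opening@floor')
rect(d,m&(W[...,2]<.0155)&box(np.ones_like(m),int(345/k),int(92/k),int(462/k),int(238/k)),.016,'nest')
# board held: green
h=cv2.cvtColor(d['img'],cv2.COLOR_RGB2HSV);H,S,_=cv2.split(h)
g=box((H>40)&(H<90)&(S>70),200,168,310,240);q=W[g];q=q[~np.isnan(q[:,0])]
T=(q-np.array(s['position']))@np.array(s['tool_rot']);print('board z top, tool frame',np.percentile(T[:,2],[5,50,95]).round(4),'y ext',np.percentile(T[:,1],[0.5,99.5]).round(4),'x max',np.percentile(T[:,0],99.5))
E
```

```text
L 76 zmax 0.0428 mean top [0.5164 0.089  0.0406]
R 65 zmax 0.0426 mean top [ 0.5375 -0.0141  0.0406]
dist 0.10529516147806278 mid [0.5269 0.0375 0.0406] yaw 11.564291484075273
post 83 zmax 0.0483 mean top [0.4667 0.0458 0.0476]
opening@floor [527.1  37.7] [38.8 59.5] 11.8
nest [527.5  37.7] [60.9 83.3] 11.2
board z top, tool frame [-0.0389 -0.029  -0.0278] y ext [-0.0247  0.0259] x max 0.037829778801893324
```

All measures agree: pin spacing 105 mm, pin tips 42.6 mm high, opening and nest centred within 1 mm. The pallet origin is (0.527, 0.0375) with yaw 11.6°.

```bash
python3 - <<'E'
from h import *
go(.527,.0375,.03,11.6)
E
```

```text
shift [0.2413 0.0135 0.3572] turn [-0.0067 -0.0075 -0.0009] rows 3.1 t 5.8167
```

Emit:
step_arm:
  targets:
    - [[0.08, 0.005, 0], [0, 0, 0]]
    - [[0.16, 0.01, 0.02], [0, 0, 0]]
    - [[0.22, 0.0135, 0.06], [0, 0, 0]]
    - [[0.241, 0.0135, 0.14], [-0.006, -0.007, 0]]
    - [[0.241, 0.0135, 0.22], [-0.006, -0.007, 0]]
    - [[0.241, 0.0135, 0.28], [-0.006, -0.007, 0]]
    - [[0.241, 0.0135, 0.33], [-0.006, -0.007, 0]]
    - [[0.241, 0.0135, 0.357], [-0.006, -0.007, 0]]
    - [[0.241, 0.0135, 0.357], [-0.006, -0.007, 0]]
    - [[0.241, 0.0135, 0.357], [-0.006, -0.007, 0]]

```text
time_s: 6.65
position: [0.5278, 0.037, 0.031]
tool_rot: [[-0.199, 0.98, 0.001], [0.98, 0.199, 0.0], [-0.0, 0.001, -1.0]]
ft_force: [-0.0, -0.9, -0.7]
grip_width: 0.0151
gripper_force: 35.5
```

```bash
python3 - <<'E'
from h import *
go(.527,.0375,-.0135,11.6)
d=snap('wrist');W=wcloud(d);s=env.observe()
h=cv2.cvtColor(d['img'],cv2.COLOR_RGB2HSV);H,S,_=cv2.split(h)
g=box((H>40)&(H<90)&(S>70),180,100,330,260);q=W[g];q=q[~np.isnan(q[:,0])]
T=(q-np.array(s['position']))@np.array(s['tool_rot']);print(np.percentile(T[:,1],[0.5,99.5]).round(4),np.percentile(T[:,0],99.5),np.percentile(T[:,2],[10,50,90]).round(4))
E
```

```text
shift [ 0.0022 -0.0024  0.1483] turn [ 0.001   0.     -0.0023] rows 1.1 t 6.65
[-0.0327  0.0294] 0.03715689484593511 [-0.0378 -0.0287 -0.0278]
```

Emit:
step_arm:
  targets:
    - [[0.002, -0.0024, 0.03], [0, 0, 0]]
    - [[0.002, -0.0024, 0.06], [0, 0, 0]]
    - [[0.002, -0.0024, 0.085], [0, 0, 0]]
    - [[0.002, -0.0024, 0.105], [0, 0, 0]]
    - [[0.002, -0.0024, 0.12], [0, 0, 0]]
    - [[0.002, -0.0024, 0.132], [0, 0, 0]]
    - [[0.002, -0.0024, 0.14], [0, 0, 0]]
    - [[0.002, -0.0024, 0.145], [0, 0, 0]]
    - [[0.002, -0.0024, 0.147], [0, 0, 0]]
    - [[0.002, -0.0024, 0.147], [0, 0, 0]]

```text
time_s: 7.53
position: [0.5271, 0.0381, -0.0133]
tool_rot: [[-0.2, 0.98, 0.001], [0.98, 0.2, 0.0], [-0.0, 0.001, -1.0]]
ft_force: [-0.4, -0.1, -0.3]
grip_width: 0.0149
gripper_force: 35.5
```

```bash
python3 - <<'E'
from h import *
go(.527,.0375,-.0135,11.6)
s=env.observe();print(s['ft_force'],s['grip_width'],s['position'])
E
```

```text
shift [-0.002  -0.0007  0.0007] turn [ 0.0013  0.0001 -0.0008] rows 0.0 t 7.5333
[-0.39806361 -0.08886957 -0.34172089] 0.014903411651900181 [ 0.52707974  0.03813688 -0.01329315]
```

Emit:
step_arm:
  targets:
    - [[-0.002, 0, 0.002], [0, 0, 0]]
    - [[-0.002, 0, 0.004], [0, 0, 0]]
    - [[-0.002, 0, 0.005], [0, 0, 0]]
    - [[-0.002, 0, 0.005], [0, 0, 0]]

```text
time_s: 7.87
position: [0.5273, 0.0379, -0.0135]
tool_rot: [[-0.201, 0.98, 0.002], [0.98, 0.201, 0.0], [0.0, 0.002, -1.0]]
ft_force: [-2.7, 2.8, 13.8]
grip_width: 0.0151
gripper_force: 37.3
```

Contact at the expected height (13.8 N upward), so the board is on the ledge. Release and rise.

Emit:
step_arm:
  targets:
    - [[0, 0, -0.003], [0, 0, 0]]
    - [[0, 0, -0.003], [0, 0, 0]]
    - [[0, 0, -0.003], [0, 0, 0]]
    - [[0, 0, -0.003], [0, 0, 0]]
  jaw: 34

```text
time_s: 8.2
position: [0.5271, 0.0375, -0.0141]
tool_rot: [[-0.2, 0.98, 0.001], [0.98, 0.2, 0.0], [0.0, 0.001, -1.0]]
ft_force: [0.0, 0.2, 0.7]
grip_width: 0.034
gripper_force: 0.0
```

Emit:
step_arm:
  targets:
    - [[0, 0, -0.05], [0, 0, 0]]
    - [[0, 0, -0.15], [0, 0, 0]]
    - [[-0.05, 0, -0.28], [0, 0, 0]]
    - [[-0.15, 0, -0.4], [0, 0, 0]]
    - [[-0.24, 0, -0.5], [0, 0, 0]]
    - [[-0.24, 0, -0.56], [0, 0, 0]]
    - [[-0.24, 0, -0.56], [0, 0, 0]]
    - [[-0.24, 0, -0.56], [0, 0, 0]]
  jaw: 34

```text
time_s: 8.87
position: [0.5416, -0.0334, 0.1544]
tool_rot: [[-0.2, 0.98, 0.002], [0.98, 0.2, -0.0], [-0.001, 0.002, -1.0]]
ft_force: [0.2, 0.3, -0.0]
grip_width: 0.034
gripper_force: 0.0
```

```bash
python3 - <<'E'
from h import *
d=snap('wrist');W=wcloud(d);h=cv2.cvtColor(d['img'],cv2.COLOR_RGB2HSV);H,S,V=cv2.split(h)
cv2.imwrite('pics/w5.png',cv2.cvtColor(cv2.resize(d['img'][0:260],None,fx=1.56,fy=1.56),cv2.COLOR_RGB2BGR))
m=box((S>70)&(H>35)&(H<130),215,50,310,180)
rect(d,m,.0162,'board')
q=W[m&(W[...,2]<.022)];n=np.linalg.lstsq(np.c_[q[:,:2]-q[:,:2].mean(0),np.ones(len(q))],q[:,2],rcond=None)[0];print('board top plane',n.round(4))
s=env.observe();print(s['position'],s['time_s'],s['ft_force'])
go(.4706-.0,.245,.15,-22.9)
E
```

```text
board [526.1  36.9] [56.1 75.3] 11.5
board top plane [ 0.0013 -0.0029  0.0156]
[ 0.54096201 -0.03281896  0.15328921] 8.9167 [-0.643118    0.57799951 -0.16458274]
shift [ 0.9543 -0.0443  0.0116] turn [-3.000e-04 -8.000e-04  7.656e-01] rows 6.9 t 8.9167
```

View pics/w5.png

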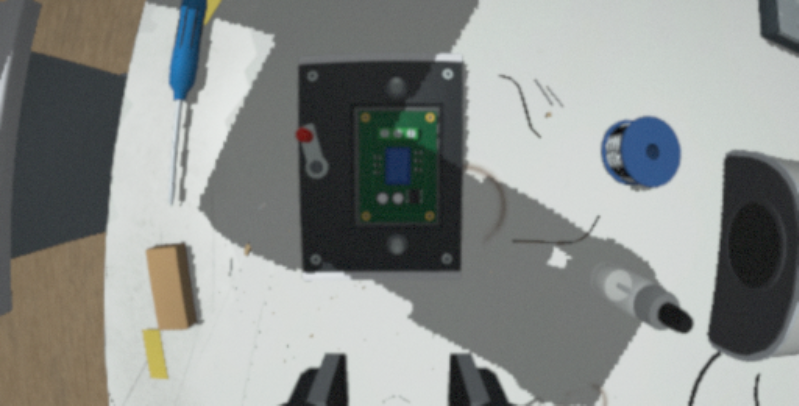

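The picture shows the board seated in the nest at (397,165), level and about 1 mm off centre. Next is the cover.

```bash
python3 - <<'E'
from h import *
go(.443,.180,.153,-22.9)
E
```

```text
shift [ 0.7604 -0.1778  0.0015] turn [-3.000e-04 -8.000e-04  7.656e-01] rows 5.6 t 8.9167
```

Emit:
step_arm:
  targets:
    - [[0.13, -0.03, 0], [0, 0, 0.13]]
    - [[0.26, -0.06, 0], [0, 0, 0.26]]
    - [[0.39, -0.09, 0], [0, 0, 0.39]]
    - [[0.52, -0.12, 0], [0, 0, 0.52]]
    - [[0.64, -0.15, 0], [0, 0, 0.65]]
    - [[0.73, -0.17, 0], [0, 0, 0.74]]
    - [[0.76, -0.178, 0], [0, 0, 0.766]]
    - [[0.76, -0.178, 0], [0, 0, 0.766]]
    - [[0.76, -0.178, 0], [0, 0, 0.766]]
  jaw: 60

```text
time_s: 9.67
position: [0.4427, 0.18, 0.153]
tool_rot: [[0.387, 0.922, -0.001], [0.922, -0.387, -0.0], [-0.001, -0.001, -1.0]]
ft_force: [0.2, 0.0, -0.2]
grip_width: 0.0598
gripper_force: 0.0
```

```bash
python3 - <<'E'
from h import *
d=snap('wrist');W=wcloud(d);h=cv2.cvtColor(d['img'],cv2.COLOR_RGB2HSV);H,S,V=cv2.split(h)
s=env.observe();print(s['position'],s['time_s'])
c=wproj(d,[[.4706,.245,.0075]])[0].astype(int);print('px',c)
m=(np.linalg.norm(W[...,:2]-[.4706,.245],axis=2)<.085)&(W[...,2]>.004)
rect(d,m&(W[...,2]<.012),.0075,'cover plate')
bar=m&(W[...,2]>.040);rect(d,bar,.0495,'bar');q=W[bar];print('bar z',np.percentile(q[:,2],[5,50,95]).round(4),'top mean',q[q[:,2]>.046].mean(0).round(4))
from math import *
q=q[q[:,2]>.046][:,:2];ev=np.linalg.svd(q-q.mean(0),full_matrices=False)[2][0];print('bar dir',ev,degrees(atan2(-ev[0]*np.sign(ev[1]),abs(ev[1]))),'len',np.ptp((q-q.mean(0))@ev))
E
```

```text
[0.44322539 0.17937736 0.1531187 ] 9.7167
px [255 107]
cover plate [469.3 245.8] [131.6  80.6] 67.3
bar [353.8 -26.2] [347.4 923.6] 67.3
bar z [0.206  0.2706 0.2875] top mean [0.4482 0.192  0.2595]
bar dir [-0.92165753  0.38800438] 67.16961701259848 len 0.12660882463278483
```

```bash
python3 - <<'E'
from h import *
d=pickle.load(open('wrist.pkl','rb'));W=wcloud(d)
m=(np.linalg.norm(W[...,:2]-[.4693,.2458],axis=2)<.06)&(W[...,2]>.044)&(W[...,2]<.056)
q=W[m];print(len(q),'bar',q.mean(0).round(4))
rect(d,m,.0495,'bar')
go(.4693,.2458,.04,-22.7)
E
```

```text
917 bar [0.4688 0.2451 0.0483]
bar [468.8 245.6] [81.9  9.4] 67.3
shift [ 0.238  -0.0056  0.3769] turn [-0.0008  0.0007 -0.0029] rows 3.2 t 9.7167
```

Emit:
step_arm:
  targets:
    - [[0.08, 0, 0], [0, 0, 0]]
    - [[0.16, -0.003, 0], [0, 0, 0]]
    - [[0.22, -0.006, 0.03], [0, 0, 0]]
    - [[0.238, -0.0065, 0.11], [0, 0, -0.003]]
    - [[0.238, -0.0065, 0.2], [0, 0, -0.003]]
    - [[0.238, -0.0065, 0.28], [0, 0, -0.003]]
    - [[0.238, -0.0065, 0.34], [0, 0, -0.003]]
    - [[0.238, -0.0065, 0.376], [0, 0, -0.003]]
    - [[0.238, -0.0065, 0.376], [0, 0, -0.003]]
    - [[0.238, -0.0065, 0.376], [0, 0, -0.003]]
  jaw: 45

```text
time_s: 10.55
position: [0.4698, 0.2453, 0.0407]
tool_rot: [[0.388, 0.922, -0.001], [0.922, -0.388, -0.0], [-0.0, -0.0, -1.0]]
ft_force: [0.2, 0.4, 0.9]
grip_width: 0.0449
gripper_force: 0.0
```

```bash
python3 - <<'E'
from h import *
go(.469,.2457,-.010,-22.7)
s=env.observe();print(s['position'],s['ft_force'])
E
```

```text
shift [ 0.0002 -0.003   0.169 ] turn [-0.0006  0.0005 -0.0029] rows 1.2 t 10.55
[0.46984231 0.24531175 0.04071068] [0.15953229 0.41172176 0.9473364 ]
```

Emit:
step_arm:
  targets:
    - [[0, -0.003, 0.04], [0, 0, -0.002]]
    - [[0, -0.003, 0.08], [0, 0, -0.002]]
    - [[0, -0.003, 0.12], [0, 0, -0.002]]
    - [[0, -0.003, 0.15], [0, 0, -0.002]]
    - [[0, -0.003, 0.169], [0, 0, -0.002]]
    - [[0, -0.003, 0.169], [0, 0, -0.002]]
  jaw: 35

```text
time_s: 11.05
position: [0.4687, 0.2463, -0.01]
tool_rot: [[0.386, 0.923, -0.0], [0.923, -0.386, -0.0], [-0.0, -0.0, -1.0]]
ft_force: [-0.1, 0.7, 0.2]
grip_width: 0.0349
gripper_force: 0.0
```

Emit:
step_arm:
  targets:
    - [[0, 0, 0], [0, 0, 0]]
    - [[0, 0, 0], [0, 0, 0]]
    - [[0, 0, 0], [0, 0, 0]]
    - [[0, 0, 0], [0, 0, 0]]
    - [[0, 0, 0], [0, 0, 0]]
    - [[0, 0, 0], [0, 0, 0]]
  jaw: 4
  grip_force: 80

```text
time_s: 11.55
position: [0.4693, 0.2466, -0.0087]
tool_rot: [[0.386, 0.923, 0.002], [0.923, -0.386, 0.001], [0.001, 0.002, -1.0]]
ft_force: [-0.4, -1.1, 7.5]
grip_width: 0.0086
gripper_force: 78.5
```

Emit:
step_arm:
  targets:
    - [[0, 0, -0.02], [0, 0, 0]]
    - [[0, 0, -0.08], [0, 0, 0]]
    - [[0, 0, -0.16], [0, 0, 0]]
    - [[0, 0, -0.25], [0, 0, 0]]
    - [[0, 0, -0.34], [0, 0, 0]]
    - [[0, 0, -0.41], [0, 0, 0]]
    - [[0, 0, -0.43], [0, 0, 0]]
    - [[0, 0, -0.43], [0, 0, 0]]

```text
time_s: 12.22
position: [0.469, 0.2467, 0.1207]
tool_rot: [[0.386, 0.923, 0.003], [0.923, -0.386, 0.001], [0.002, 0.003, -1.0]]
ft_force: [-0.5, 0.6, -1.6]
grip_width: 0.0084
gripper_force: 78.3
```

```bash
python3 - <<'E'
from h import *
go(.527,.0375,.12,11.6)
s=env.observe();print(s['position'],s['ft_force'],s['wrist_torque'],s['grip_width'])
d=snap('wrist');W=wcloud(d);T=(W-np.array(s['position']))@np.array(s['tool_rot']);h=cv2.cvtColor(d['img'],cv2.COLOR_RGB2HSV);H,S,V=cv2.split(h)
m=(H>95)&(H<130)&(S>90)&(np.abs(T[...,0])<.09)&(np.abs(T[...,1])<.06)
q=T[m&(T[...,2]<-.01)&(T[...,2]>-.03)];n=np.linalg.lstsq(np.c_[q[:,:2],np.ones(len(q))],q[:,2],rcond=None)[0];print(len(q),'plate plane in tool',n.round(4))
print('ext',np.percentile(q[:,0],[.5,99.5]).round(4),np.percentile(q[:,1],[.5,99.5]).round(4))
cv2.imwrite('pics/w6.png',cv2.cvtColor(cv2.resize(d['img'],None,fx=1.5,fy=1.5),cv2.COLOR_RGB2BGR))
E
```

```text
shift [-0.569   0.4473  0.0023] turn [ 0.0042 -0.0016 -0.7617] rows 5.2 t 12.2167
[0.46900364 0.24673053 0.12068678] [-0.52866144  0.57513821 -1.63708183] [-0.04839186  0.0539248   0.03108926] 0.008416984124372164
13986 plate plane in tool [ 0.0006  0.0018 -0.0154]
ext [-0.0583  0.0648] [-0.039   0.0396]
```

View pics/w6.png

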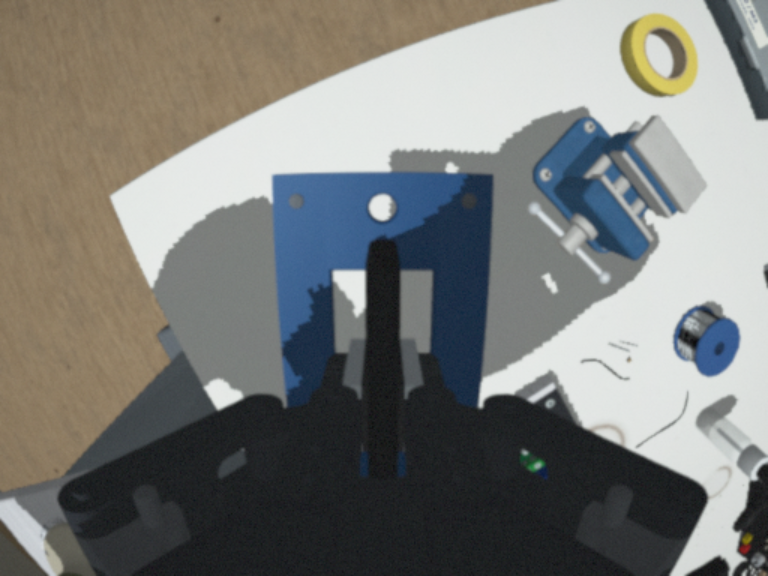

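The cover is held level (under 0.2° in the tool frame), with the front hole at about (382,207). I'll locate that hole and the plate's yaw in the tool frame.

```bash
cat >> h.py <<'E'
def cover_in_tool(d):
    s=env.observe();p=np.array(s['position']);R=np.array(s['tool_rot']);W=wcloud(d);T=(W-p)@R
    H,S,V=cv2.split(cv2.cvtColor(d['img'],cv2.COLOR_RGB2HSV))
    def totool(c,zt):  # pixel contour -> tool plane z=zt
        P=wpts(d,c,p[2]-zt);return (P-p)@R
    pl=((H>95)&(H<130)&(S>90)&(np.abs(T[...,2]+.0154)<.006)&(np.abs(T[...,1])<.06)).astype(np.uint8)
    pl[230:]=0
    cs,hi=cv2.findContours(pl,cv2.RETR_CCOMP,cv2.CHAIN_APPROX_NONE)
    o=max(cs,key=cv2.contourArea)[:,0];Q=totool(o,-.0154)
    L=Q[(Q[:,1]<-.03)&(Q[:,0]>.0)&(Q[:,0]<.055)];Rr=Q[(Q[:,1]>.03)&(Q[:,0]>.0)&(Q[:,0]<.055)];F=Q[(Q[:,0]>.055)&(abs(Q[:,1])<.03)]
    a=np.polyfit(L[:,0],L[:,1],1);b=np.polyfit(Rr[:,0],Rr[:,1],1);f=np.polyfit(F[:,1],F[:,0],1)
    print('side lines',a.round(4),b.round(4),'front',f.round(4))
    for c,hh in zip(cs,hi[0]):
        if hh[3]>=0 and 60<cv2.contourArea(c)<1500:
            for zt in(-.0154,-.0094):
                q=totool(c[:,0],zt);e=cv2.minEnclosingCircle((q[:,:2]*1000).astype(np.float32));print('hole at',zt,np.round(e[0],2),'r',round(e[1],2),'ext',(np.ptp(q[:,:2],axis=0)*1000).round(1),'mid',((q.max(0)+q.min(0))/2*1000)[:2].round(2))
E
python3 - <<'E'
from h import *
d=pickle.load(open('wrist.pkl','rb'));cover_in_tool(d)
E
```

```text
side lines [-0.0513 -0.037 ] [0.0678 0.038 ] front [0.0074 0.0653]
hole at -0.0154 [55.89 32.42] r 3.28 ext [6.1 6.2] mid [55.88 32.54]
hole at -0.0094 [55.46 33.6 ] r 3.41 ext [6.3 6.4] mid [55.46 33.73]
hole at -0.0154 [53.2  0.8] r 5.79 ext [10.9 11.4] mid [53.04  0.88]
hole at -0.0094 [52.67  0.81] r 6.01 ext [11.3 11.8] mid [52.51  0.88]
hole at -0.0154 [ 55.89 -30.31] r 3.28 ext [6.1 6.2] mid [ 55.9  -30.22]
hole at -0.0094 [ 55.47 -31.47] r 3.4 ext [6.3 6.4] mid [ 55.48 -31.38]
```

Emit:
step_arm:
  targets:
    - [[-0.11, 0.09, -0.02], [0, 0, -0.14]]
    - [[-0.22, 0.175, -0.04], [0, 0, -0.28]]
    - [[-0.33, 0.26, -0.05], [0, 0, -0.42]]
    - [[-0.43, 0.34, -0.05], [0, 0, -0.56]]
    - [[-0.51, 0.4, -0.05], [0, 0, -0.68]]
    - [[-0.555, 0.435, -0.05], [0.004, -0.002, -0.75]]
    - [[-0.569, 0.447, -0.05], [0.004, -0.002, -0.762]]
    - [[-0.569, 0.447, -0.05], [0.004, -0.002, -0.762]]
    - [[-0.569, 0.447, -0.05], [0.004, -0.002, -0.762]]

```text
time_s: 13.02
position: [0.5257, 0.0381, 0.1333]
tool_rot: [[-0.2, 0.98, -0.005], [0.98, 0.2, -0.0], [0.001, -0.005, -1.0]]
ft_force: [0.1, 0.1, -2.2]
grip_width: 0.0084
gripper_force: 78.4
```

```bash
python3 - <<'E'
from h import *
d=snap('wrist');cover_in_tool(d)
s=env.observe();print(s['position'],s['ft_force'],s['wrist_torque'],s['grip_width']);go(.527,.0375,.07,11.6)
E
```

```text
side lines [-0.0054 -0.0387] [0.0089 0.0389] front [-0.007   0.0646]
hole at -0.0154 [54.84 31.35] r 3.24 ext [5.5 6.1] mid [54.58 31.44]
hole at -0.0094 [54.4  32.51] r 3.36 ext [5.7 6.3] mid [54.13 32.61]
hole at -0.0154 [52.35  0.21] r 5.41 ext [10.2 10.2] mid [52.33  0.2 ]
hole at -0.0094 [51.82  0.2 ] r 5.61 ext [10.6 10.5] mid [51.8   0.19]
hole at -0.0154 [ 54.91 -30.83] r 3.2 ext [6.  5.6] mid [ 54.91 -30.84]
hole at -0.0094 [ 54.48 -32.01] r 3.32 ext [6.3 5.8] mid [ 54.48 -32.02]
[0.52578292 0.03849358 0.13364844] [-0.5188766   0.71881095 -2.27647551] [ 0.0283305  -0.01336627  0.0138142 ] 0.008168405475812155
shift [-0.0042  0.0042  0.2121] turn [-0.0054 -0.0006 -0.0002] rows 1.5 t 13.0667
```

The cover's yaw matches the tool's, and its centre sits about (−0.7, +0.3) mm off in the tool frame. I'll lower it to just above the pin tips and compare hole and pin in one image.

Emit:
step_arm:
  targets:
    - [[-0.002, 0.003, 0.05], [-0.005, 0, 0]]
    - [[-0.002, 0.003, 0.1], [-0.005, 0, 0]]
    - [[-0.002, 0.003, 0.15], [-0.005, 0, 0]]
    - [[-0.002, 0.003, 0.2], [-0.005, 0, 0]]
    - [[-0.002, 0.003, 0.24], [-0.005, 0, 0]]
    - [[-0.002, 0.003, 0.275], [-0.005, 0, 0]]
    - [[-0.002, 0.003, 0.3], [-0.005, 0, 0]]
    - [[-0.002, 0.003, 0.31], [-0.005, 0, 0]]
    - [[-0.002, 0.003, 0.31], [-0.005, 0, 0]]

```text
time_s: 13.82
position: [0.5268, 0.0376, 0.041]
tool_rot: [[-0.202, 0.979, 0.0], [0.979, 0.202, 0.0], [-0.0, 0.0, -1.0]]
ft_force: [-0.3, 0.3, -2.3]
grip_width: 0.0084
gripper_force: 78.3
```

```bash
python3 - <<'E'
from h import *
d=snap('wrist');cover_in_tool(d)
s=env.observe();p=np.array(s['position']);R=np.array(s['tool_rot']);print(p,s['ft_force'],s['wrist_torque'],R.round(4).tolist())
go(.527,.0375,.04,11.6)
W=wcloud(d);c=wproj(d,[p+R@[.0525,0,-.0154]])[0];u,v=c.astype(int);print('hole px',c)
q=W[v-14:v+15,u-14:u+15].reshape(-1,3);t=(q-p)@R
k=(np.hypot(t[:,0]-.0525,t[:,1])<.006)&(q[:,2]<p[2]+.009)
print('in-hole z',np.percentile(q[k][:,2],[5,25,50,75,95]).round(4));kk=k&(q[:,2]>.038);print('pin top in tool',(t[kk].mean(0)*1000).round(2),kk.sum(),'world',q[kk].mean(0).round(4))
cv2.imwrite('pics/w7.png',cv2.cvtColor(cv2.resize(d['img'][v-40:v+40,u-60:u+60],None,fx=5,fy=5,interpolation=cv2.INTER_CUBIC),cv2.COLOR_RGB2BGR))
E
```

```text
side lines [-0.0591 -0.0373] [0.0473 0.0373] front [-0.0001  0.0654]
hole at -0.0154 [55.6  31.07] r 3.24 ext [6.  6.1] mid [55.6  31.15]
hole at -0.0094 [55.17 32.23] r 3.36 ext [6.2 6.3] mid [55.17 32.32]
hole at -0.0154 [ 5.285e+01 -5.000e-02] r 5.49 ext [10.8 10.1] mid [ 5.28e+01 -5.00e-02]
hole at -0.0094 [52.32 -0.06] r 5.7 ext [11.2 10.5] mid [52.26 -0.06]
hole at -0.0154 [ 55.48 -31.  ] r 3.31 ext [6.  6.6] mid [ 55.62 -31.  ]
hole at -0.0094 [ 55.05 -32.19] r 3.44 ext [6.3 6.9] mid [ 55.19 -32.19]
[0.52720701 0.03735608 0.04158131] [-0.79732051 -0.80474132 -2.03931915] [-0.06055493 -0.00152715  0.05499193] [[-0.2017, 0.9794, 0.0013], [0.9794, 0.2017, -0.0002], [-0.0005, 0.0013, -1.0]]
shift [ 0.0006 -0.0006  0.0053] turn [0.0016 0.0006 0.0009] rows 0.0 t 13.8667
hole px [254.58876552 138.58269285]
in-hole z [0.0172 0.0182 0.037  0.0402 0.0418]
pin top in tool [53.58 -0.36  1.25] 73 world [0.516  0.0898 0.0403]
```

View pics/w7.png

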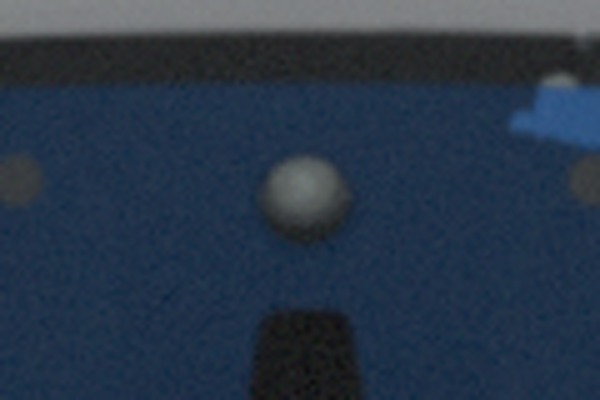

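The pin nose shows inside the hole at (305,197), slightly toward the top of the image. Measured offset is about +0.6 mm in tool x and −0.3 mm in tool y. I'll correct that and lower slowly while watching force.

Emit:
step_arm:
  targets:
    - [[0.0018, -0.0009, 0.01], [0.001, 0, 0.001]]
    - [[0.0018, -0.0009, 0.02], [0.001, 0, 0.001]]
    - [[0.0018, -0.0009, 0.03], [0.001, 0, 0.001]]
    - [[0.0018, -0.0009, 0.038], [0.001, 0, 0.001]]
    - [[0.0018, -0.0009, 0.046], [0.001, 0, 0.001]]
    - [[0.0018, -0.0009, 0.053], [0.001, 0, 0.001]]
    - [[0.0018, -0.0009, 0.06], [0.001, 0, 0.001]]
    - [[0.0018, -0.0009, 0.065], [0.001, 0, 0.001]]
    - [[0.0018, -0.0009, 0.065], [0.001, 0, 0.001]]

```text
time_s: 14.62
position: [0.5268, 0.0373, 0.0217]
tool_rot: [[-0.2, 0.98, 0.0], [0.98, 0.2, -0.0], [-0.0, 0.0, -1.0]]
ft_force: [0.1, -0.1, -0.4]
grip_width: 0.0083
gripper_force: 78.4
```

```bash
python3 - <<'E'
from h import *
s=env.observe();p=np.array(s['position']);R=np.array(s['tool_rot']);print(p,s['ft_force'],s['wrist_torque'],R.round(4)[2].tolist())
d=snap('wrist');cover_in_tool(d);W=wcloud(d);t=(W-p)@R
k=(np.hypot(t[...,0]-.053,t[...,1])<.0045)&(W[...,2]>.038);print('pin',(t[k].mean(0)*1000).round(2),k.sum(),t[k].max(0),t[k].min(0))
E
```

```text
[0.52679629 0.03727261 0.02166732] [ 0.13233394 -0.09817082 -0.4173054 ] [ 0.04210463 -0.0216068   0.02663228] [-0.0003, 0.0001, -1.0]
side lines [-0.054  -0.0374] [0.0536 0.0374] front [-0.0027  0.0651]
hole at -0.0154 [55.32 31.36] r 3.25 ext [6.  6.1] mid [55.32 31.46]
hole at -0.0094 [54.89 32.52] r 3.38 ext [6.3 6.4] mid [54.88 32.64]
hole at -0.0154 [52.77  0.22] r 5.3 ext [10.2 10.2] mid [52.77  0.17]
hole at -0.0094 [52.24  0.21] r 5.5 ext [10.6 10.5] mid [52.24  0.17]
hole at -0.0154 [ 55.31 -30.68] r 3.24 ext [6.  6.1] mid [ 55.33 -30.59]
hole at -0.0094 [ 54.88 -31.85] r 3.36 ext [6.3 6.4] mid [ 54.9  -31.76]
pin [ 53.48  -0.08 -18.53] 93 [ 0.05636724  0.00262358 -0.01640817] [ 0.05044751 -0.00320796 -0.02077311]
```

The left pin is through its hole with no side force. I'll continue down with a small correction.

Emit:
step_arm:
  targets:
    - [[0.001, -0.0005, 0.008], [0, 0, 0]]
    - [[0.0015, -0.0007, 0.016], [0, 0, 0]]
    - [[0.0015, -0.0007, 0.023], [0, 0, 0]]
    - [[0.0015, -0.0007, 0.03], [0, 0, 0]]
    - [[0.0015, -0.0007, 0.036], [0, 0, 0]]
    - [[0.0015, -0.0007, 0.04], [0, 0, 0]]
    - [[0.0015, -0.0007, 0.042], [0, 0, 0]]
    - [[0.0015, -0.0007, 0.042], [0, 0, 0]]

```text
time_s: 15.33
position: [0.5266, 0.0377, 0.0093]
tool_rot: [[-0.2, 0.98, 0.0], [0.98, 0.2, -0.0], [-0.0, 0.0, -1.0]]
ft_force: [-0.3, 0.2, -2.6]
grip_width: 0.0082
gripper_force: 78.4
```

Emit:
step_arm:
  targets:
    - [[0, 0, 0.002], [0, 0, 0]]
    - [[0, 0, 0.004], [0, 0, 0]]
    - [[0, 0, 0.006], [0, 0, 0]]
    - [[0, 0, 0.006], [0, 0, 0]]

```text
time_s: 15.67
position: [0.5267, 0.0376, 0.0079]
tool_rot: [[-0.2, 0.98, 0.001], [0.98, 0.2, -0.0], [-0.001, 0.001, -1.0]]
ft_force: [-0.6, -0.4, 1.8]
grip_width: 0.0085
gripper_force: 78.9
```

Emit:
step_arm:
  targets:
    - [[0, 0, 0.0015], [0, 0, 0]]
    - [[0, 0, 0.003], [0, 0, 0]]
    - [[0, 0, 0.003], [0, 0, 0]]

```text
time_s: 15.92
position: [0.5268, 0.0376, 0.0078]
tool_rot: [[-0.201, 0.98, 0.002], [0.98, 0.201, -0.001], [-0.001, 0.001, -1.0]]
ft_force: [-4.1, -0.7, 11.7]
grip_width: 0.0083
gripper_force: 80.3
```

```bash
python3 - <<'E'
from h import *
s=env.observe();print(s['position'],s['ft_force'],s['wrist_torque'])
d=snap('wrist');W=wcloud(d);t=(W-np.array(s['position']))@np.array(s['tool_rot']);H,S,V=cv2.split(cv2.cvtColor(d['img'],cv2.COLOR_RGB2HSV))
m=(H>95)&(H<130)&(S>90)&(np.abs(t[...,1])<.042)&(np.abs(t[...,0])<.07)&(W[...,2]<.035);q=W[m]
c=np.array([.527,.0375]);n=np.linalg.lstsq(np.c_[q[:,:2]-c,np.ones(len(q))],q[:,2],rcond=None)[0];print('plate top plane',n.round(4),len(q))
E
```

```text
[0.52677693 0.03762248 0.00784753] [-4.0936819  -0.68055514 11.72034613] [ 0.0116854   0.65895375 -0.03326531]
plate top plane [0.0007 0.0014 0.0232] 14763
```

The plate top measures 23.2 mm (24.0 expected; the same −0.6 mm bias as the board reading) and level, with firm contact. The cover is home, so I release and rise.

Emit:
step_arm:
  targets:
    - [[0, 0, -0.003], [0, 0, 0]]
    - [[0, 0, -0.003], [0, 0, 0]]
    - [[0, 0, -0.003], [0, 0, 0]]
    - [[0, 0, -0.003], [0, 0, 0]]
  jaw: 30

```text
time_s: 16.3
position: [0.5267, 0.0377, 0.0075]
tool_rot: [[-0.2, 0.98, 0.001], [0.98, 0.2, -0.0], [-0.0, 0.001, -1.0]]
ft_force: [-0.2, -0.4, -0.3]
grip_width: 0.0301
gripper_force: 0.0
```

Emit:
step_arm:
  targets:
    - [[0, 0, -0.05], [0, 0, 0]]
    - [[0, 0, -0.12], [0, 0, 0]]
    - [[0, 0, -0.22], [0, 0, 0]]
    - [[-0.08, 0, -0.34], [0, 0, 0]]
    - [[-0.17, 0, -0.44], [0, 0, 0]]
    - [[-0.24, 0, -0.5], [0, 0, 0]]
    - [[-0.24, 0, -0.5], [0, 0, 0]]
    - [[-0.24, 0, -0.5], [0, 0, 0]]
  jaw: 30

```text
time_s: 16.97
position: [0.5412, -0.0335, 0.1579]
tool_rot: [[-0.199, 0.98, 0.002], [0.98, 0.199, -0.001], [-0.001, 0.002, -1.0]]
ft_force: [0.2, 1.0, -0.8]
grip_width: 0.0299
gripper_force: 0.0
```

```bash
python3 - <<'E'
from h import *
s=env.observe();print(s['position'],s['ft_force'],s['grip_width'])
d=snap('wrist');W=wcloud(d);H,S,V=cv2.split(cv2.cvtColor(d['img'],cv2.COLOR_RGB2HSV))
a=np.radians(11.6);X=np.array([np.cos(a),np.sin(a)]);Y=np.array([-np.sin(a),np.cos(a)]);r=W[...,:2]-[.527,.0375];px,py=r@X,r@Y
m=(H>95)&(H<130)&(S>90)&(abs(px)<.045)&(abs(py)<.075)&(W[...,2]<.03);q=W[m]
print('plane',np.linalg.lstsq(np.c_[px[m],py[m],np.ones(len(q))],q[:,2],rcond=None)[0].round(4))
rect(d,(abs(px)<.048)&(abs(py)<.074)&(W[...,2]>.0205)&(W[...,2]<.03)&(S>60),.024,'plate')
red=((H<8)|(H>172))&(S>120)&(abs(px+.055)<.03)&(abs(py)<.04)
q=W[red];q=q[q[:,2]>.045];print('post',q.mean(0).round(4),'pallet',(px[red&(W[...,2]>.045)].mean().round(4),py[red&(W[...,2]>.045)].mean().round(4)))
for sy in(1,-1):
    k=(np.hypot(px,py-.053*sy)<.006)&(W[...,2]>.034)&(W[...,2]<.05);print('pin',sy,px[k].mean().round(4),py[k].mean().round(4),W[k][:,2].max().round(4))
cv2.imwrite('pics/w8.png',cv2.cvtColor(cv2.resize(d['img'][0:260],None,fx=1.56,fy=1.56),cv2.COLOR_RGB2BGR))
E
```

```text
[ 0.54121289 -0.03349524  0.15791649] [ 0.23962046  0.96193809 -0.75470267] 0.029932175809031288
plane [-0.0011 -0.0005  0.0232]
plate [527.1  37. ] [ 80.1 132.1] 11.8
post [0.467  0.0458 0.0472] pallet (np.float64(-0.0571), np.float64(0.0202))
pin 1 -0.0002 0.0524 0.0425
pin -1 -0.0004 -0.0524 0.0425
```

View pics/w8.png

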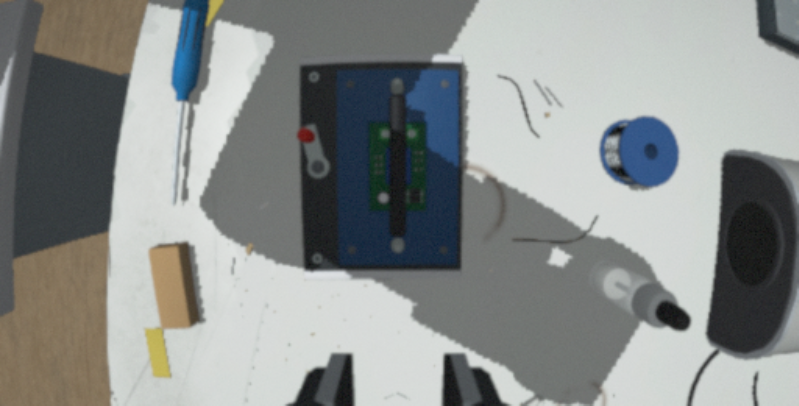

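The cover sits home, centred at (397,165), with both pins proud of the holes at the right height. The clip's post is still at (305,135), in pallet coordinates (−57, 20) mm, angle about −0.25 rad. I'll turn the gripper to pinch the post across pallet y, which keeps the fingers clear of the handle.

Emit:
step_arm:
  targets:
    - [[0, 0, 0], [0, 0, -0.15]]
    - [[0.05, -0.05, 0], [0, 0, -0.3]]
    - [[0.1, -0.09, 0], [0, 0, -0.45]]
    - [[0.15, -0.13, 0], [0, 0, -0.6]]
    - [[0.2, -0.16, 0], [0, 0, -0.75]]
    - [[0.25, -0.19, 0], [0, 0, -0.9]]
    - [[0.28, -0.19, 0], [0, 0, -1]]
    - [[0.28, -0.19, 0], [0, 0, -1]]
  jaw: 40

```text
time_s: 17.68
position: [0.4666, 0.0403, 0.1565]
tool_rot: [[-0.837, 0.546, -0.002], [0.546, 0.837, 0.001], [0.002, -0.001, -1.0]]
ft_force: [-0.1, 0.6, 0.0]
grip_width: 0.04
gripper_force: 0.0
```

```bash
python3 - <<'E'
from h import *
go(.4669,.0459,.08,101.6);print(env.observe()['position'],env.observe()['q'])
E
```

```text
shift [0.0087 0.0163 0.2549] turn [ 2.000e-04 -2.900e-03 -9.939e-01] rows 6.2 t 17.6833
[0.46659143 0.04033843 0.15645814] [-9.59677271e+00  1.59794751e+01  9.08004943e+01  1.25464062e-02
  7.33484943e+01 -6.64738609e+01]
```

Emit:
step_arm:
  targets:
    - [[0.0087, 0.0163, 0], [0, 0, -0.15]]
    - [[0.0087, 0.0163, 0], [0, 0, -0.3]]
    - [[0.0087, 0.0163, 0], [0, 0, -0.45]]
    - [[0.0087, 0.0163, 0], [0, 0, -0.6]]
    - [[0.0087, 0.0163, 0.05], [0, 0, -0.75]]
    - [[0.0087, 0.0163, 0.1], [0, 0, -0.9]]
    - [[0.0087, 0.0163, 0.17], [0, 0, -0.99]]
    - [[0.0087, 0.0163, 0.22], [0, 0, -0.993]]
    - [[0.0087, 0.0163, 0.25], [0, 0, -0.993]]
    - [[0.0087, 0.0163, 0.25], [0, 0, -0.993]]
  jaw: 40

```text
time_s: 18.52
position: [0.4677, 0.0438, 0.0805]
tool_rot: [[-0.981, -0.193, -0.004], [-0.193, 0.981, 0.0], [0.004, 0.001, -1.0]]
ft_force: [0.5, -0.2, -0.3]
grip_width: 0.0395
gripper_force: 0.0
```

```bash
python3 - <<'E'
from h import *
go(.4669,.0459,.0,101.6);s=env.observe();print(s['position'],s['ft_force'])
d=snap('wrist');W=wcloud(d);H,S,V=cv2.split(cv2.cvtColor(d['img'],cv2.COLOR_RGB2HSV))
red=((H<8)|(H>172))&(S>120)&(np.hypot(W[...,0]-.4669,W[...,1]-.0459)<.015);q=W[red&(W[...,2]>.044)];print('post',len(q),q.mean(0).round(4) if len(q) else 0)
E
```

```text
shift [0.0003 0.0071 0.2682] turn [ 0.0014 -0.0048 -0.0104] rows 1.9 t 18.5167
[0.46771829 0.04379596 0.08045857] [ 0.45438652 -0.17615192 -0.32811524]
post 112 [0.4665 0.0456 0.0469]
```

Emit:
step_arm:
  targets:
    - [[0.001, 0.0065, 0.05], [0, -0.004, -0.01]]
    - [[0.001, 0.0065, 0.1], [0, -0.004, -0.01]]
    - [[0.001, 0.0065, 0.15], [0, -0.004, -0.01]]
    - [[0.001, 0.0065, 0.2], [0, -0.004, -0.01]]
    - [[0.001, 0.0065, 0.24], [0, -0.004, -0.01]]
    - [[0.001, 0.0065, 0.26], [0, -0.004, -0.01]]
    - [[0.001, 0.0065, 0.268], [0, -0.004, -0.01]]
    - [[0.001, 0.0065, 0.268], [0, -0.004, -0.01]]
  jaw: 30

```text
time_s: 19.23
position: [0.4686, 0.0454, 0.0024]
tool_rot: [[-0.979, -0.202, 0.004], [-0.202, 0.979, 0.0], [-0.004, -0.001, -1.0]]
ft_force: [0.3, 0.8, 0.2]
grip_width: 0.0301
gripper_force: 0.0
```

Emit:
step_arm:
  targets:
    - [[0, 0, 0], [0, 0, 0]]
    - [[0, 0, 0], [0, 0, 0]]
    - [[0, 0, 0], [0, 0, 0]]
    - [[0, 0, 0], [0, 0, 0]]
    - [[0, 0, 0], [0, 0, 0]]
    - [[0, 0, 0], [0, 0, 0]]
  jaw: 3
  grip_force: 25

```text
time_s: 19.73
position: [0.4681, 0.0461, 0.0029]
tool_rot: [[-0.979, -0.202, 0.004], [-0.202, 0.979, 0.001], [-0.004, 0.001, -1.0]]
ft_force: [-0.8, 5.6, 3.1]
grip_width: 0.0062
gripper_force: 24.4
```

```bash
python3 - <<'E'
from h import *
s=env.observe();print(s['position'],s['ft_force'],s['grip_width'],s['gripper_force'])
a=np.radians(11.6);X=np.array([np.cos(a),np.sin(a),0]);Y=np.array([-np.sin(a),np.cos(a),0]);R=np.array(s['tool_rot'])
f=lambda t:-.052*X+.021*(np.sin(t)*X+np.cos(t)*Y)
for t in np.linspace(-.25,1.56,10):print(round(t,2),((R.T@(f(t)-f(-.25)))/.3).round(4))
E
```

```text
[0.4680871  0.04614432 0.00286677] [-0.79113109  5.55871595  3.12020612] 0.006157254915660694 24.432811439037323
-0.25 [0. 0. 0.]
-0.05 [-0.0139  0.0021  0.0001]
0.15 [-0.0279  0.0013  0.0001]
0.35 [-0.0415 -0.0022  0.0002]
0.55 [-0.0542 -0.0084  0.0002]
0.76 [-0.0653 -0.017   0.0003]
0.96 [-0.0745 -0.0276  0.0003]
1.16 [-0.0814 -0.0398  0.0003]
1.36 [-0.0857 -0.0532  0.0003]
1.56 [-0.0872 -0.0672  0.0003]
```

Emit:
step_arm:
  targets:
    - [[-0.014, 0.002, 0], [0, 0, 0]]
    - [[-0.028, 0.0013, 0], [0, 0, 0]]
    - [[-0.0415, -0.002, 0], [0, 0, 0]]
    - [[-0.054, -0.0085, 0], [0, 0, 0]]
    - [[-0.065, -0.017, 0], [0, 0, 0]]
    - [[-0.0745, -0.0275, 0], [0, 0, 0]]
    - [[-0.0815, -0.04, 0], [0, 0, 0]]
    - [[-0.0855, -0.053, 0], [0, 0, 0]]
    - [[-0.087, -0.0665, 0], [0, 0, 0]]
    - [[-0.087, -0.0665, 0], [0, 0, 0]]

```text
time_s: 20.57
position: [0.5012, 0.0314, 0.0035]
tool_rot: [[-0.979, -0.202, 0.011], [-0.202, 0.979, 0.001], [-0.011, -0.001, -1.0]]
ft_force: [9.9, 6.0, -3.0]
grip_width: 0.0066
gripper_force: 24.7
```

```bash
python3 - <<'E'
from h import *
s=env.observe();print(s['position'],s['ft_force'],s['grip_width'],s['gripper_force'])
p=np.array(s['position'][:2])-[.527,.0375];a=np.radians(11.6);print('tool in pallet',p@[np.cos(a),np.sin(a)],p@[-np.sin(a),np.cos(a)])
d=snap('wrist');W=wcloud(d);H,S,V=cv2.split(cv2.cvtColor(d['img'],cv2.COLOR_RGB2HSV));r=W[...,:2]-[.527,.0375]
px=r@[np.cos(a),np.sin(a)];py=r@[-np.sin(a),np.cos(a)]
red=((H<8)|(H>172))&(S>120)&(abs(px+.045)<.03)&(abs(py)<.04)&(W[...,2]>.02);print('red',red.sum(),px[red].mean(),py[red].mean(),W[red][:,2].max() if red.any() else 0)
E
```

```text
[0.50122747 0.03143022 0.00345198] [ 9.90244204  6.03238012 -2.96430571] 0.006594525598704049 24.712509512901306
tool in pallet -0.02646662771682642 -0.0007635178098404818
red 369 -0.03332958739823706 -0.0010711002368338286 0.06513291374405418
```

The post is at pallet y ≈ 0, so the clip is at about 1.6 rad. Release and rise.

Emit:
step_arm:
  targets:
    - [[0, 0, 0], [0, 0, 0]]
    - [[0, 0, 0], [0, 0, 0]]
    - [[0, 0, 0], [0, 0, 0]]
    - [[0, 0, -0.02], [0, 0, 0]]
    - [[0, 0, -0.08], [0, 0, 0]]
    - [[0, 0, -0.16], [0, 0, 0]]
    - [[0.06, 0, -0.28], [0, 0, 0]]
    - [[0.16, 0, -0.4], [0, 0, 0]]
    - [[0.25, 0, -0.5], [0, 0, 0]]
    - [[0.25, 0, -0.5], [0, 0, 0]]
  jaw: 26

```text
time_s: 21.45
position: [0.4221, 0.0155, 0.1569]
tool_rot: [[-0.979, -0.203, 0.01], [-0.203, 0.979, -0.002], [-0.009, -0.004, -1.0]]
ft_force: [0.5, -0.1, 1.1]
grip_width: 0.0262
gripper_force: 0.0
```

```bash
python3 - <<'E'
from h import *
a=np.radians(11.6)
s=env.observe();print(s['position'],s['ft_force'],s['time_s'])
for n in('wrist','top'):
    d=snap(n);W=wcloud(d) if n=='wrist' else cloud(d);H,S,V=cv2.split(cv2.cvtColor(d['img'],cv2.COLOR_RGB2HSV));r=W[...,:2]-[.527,.0375]
    px=r@[np.cos(a),np.sin(a)];py=r@[-np.sin(a),np.cos(a)]
    red=((H<8)|(H>172))&(S>110)&(abs(px+.045)<.03)&(abs(py)<.04)&(W[...,2]>.03)&(W[...,2]<.055)
    if red.any():
        x,y=px[red].mean(),py[red].mean();print(n,red.sum(),'post',x.round(4),y.round(4),'angle',np.arctan2(x+.052,y).round(2))
    m=(H>95)&(H<130)&(S>90)&(abs(px)<.042)&(abs(py)<.068)&(W[...,2]<.03)&(W[...,2]>.018)
    if m.sum()>50: print('plane',np.linalg.lstsq(np.c_[px[m],py[m],np.ones(m.sum())],W[m][:,2],rcond=None)[0].round(4))
    for sy in(1,-1):
        k=(np.hypot(px,py-.053*sy)<.006)&(W[...,2]>.034)&(W[...,2]<.05);print('pin',sy,k.sum(),px[k].mean().round(4),py[k].mean().round(4))
d=pickle.load(open('wrist.pkl','rb'));cv2.imwrite('pics/w9.png',cv2.cvtColor(cv2.resize(d['img'][0:260],None,fx=1.56,fy=1.56),cv2.COLOR_RGB2BGR))
E
```

```text
[0.42210993 0.01553664 0.15686152] [ 0.53703623 -0.07971041  1.09293524] 21.45
wrist 87 post -0.0332 -0.0011 angle 1.63
plane [ 0.0089 -0.0002  0.0232]
pin 1 0 nan nan
pin -1 0 nan nan
top 6 post -0.0311 -0.0009 angle 1.61
plane [-0.0005 -0.0002  0.0238]
pin 1 6 -0.0012 0.0525
pin -1 7 -0.002 -0.0533<stdin>:13: RuntimeWarning: Mean of empty slice.
  ret = ret.dtype.type(ret / rcount)
```

View pics/w9.png

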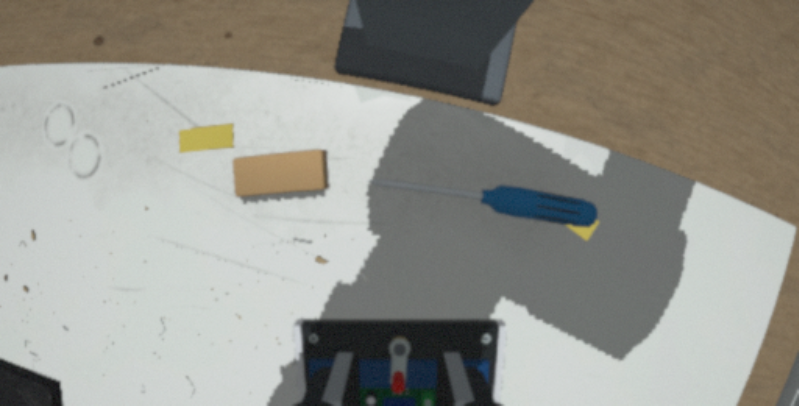

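The clip points from its pivot at (399,348) to the red post at (399,383), over the cover's edge, at about 1.6 rad. The plate measures 23.8 mm high and level, and the gripper is clear. Handing in.

```bash
python3 -c "
from rig import close_job
print(close_job())"
```

```text
the job is handed in; nothing more can be done
None
```

The board is in the nest component side up, the cover is home on both pins, and the clip is locked at about 1.6 rad; I handed the job in at about 21.5 s of the 72 s, and no verdict came back.

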